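Refill the bowl feeder and lock its dial

ROBOT

A 6-joint arm with a two-finger parallel gripper is mounted at the origin on the work surface. World frame = base frame: x ahead of the robot, y to its left, z up, the work surface at z = 0. Lengths are in m, angles in rad, forces in N, time in s.
With the tool pointing down it reaches from about 0.35 to 0.8 m from the base axis. Payload 7.3 kg.
Tool frame: the origin (TCP) lies on the mounting face of the last link; the fingertips stand 173 mm ahead of it and the grasp point (between the pads) lies 155 mm ahead of it; z points along the fingers, y is the line along which they close (so a half turn about z gives the same grasp; the last joint's range is limited). The gripper opens to 85 mm and grips with 20 to 120 N. Pads are 22 mm wide; open, the fingers measure 114 mm over their backs; the gripper's body (76 mm by 85 mm) begins 54 mm behind the grasp point. The pads swing forward as they close: fully open they stand 13 mm farther back than shut.
Start: joints at [1.162, 0.342, 1.524, -0, 1.275, -0.146], TCP at [0.136, 0.507, 0.405] pointing down, gripper open.
Joint ranges: [-2.53, 2.53], [-0.77, 2.02], [0.04, 2.7], [-1, 4.14], [0.28, 2.66], [-3.11, 3.11]. Speed limits (rad/s): [2.57, 2.57, 3.14, 3.14, 3.14, 3.14].

INTERFACE

Orientations are given as a unit quaternion [w, x, y, z].
In Python, from station import get_state, snapshot, camera_params, finish_job gives the robot as it stands. The module is installed in compiled form; this text tells all that it offers.
- The arm moves only by the tool arm_command, never from a script. Its argument "steps" is one flat list of numbers, 7 for each row, row after row: the shift along the tool's x, y, z in m, then the turn, a rotation vector about the tool's x, y, z in rad, then the opening, from 0 (shut) to 1 (fully open). In form: [x, y, z, ax, ay, az, hand, x, y, z, ax, ay, az, hand, ...]. A call has exactly 5 rows; each row shifts and turns the commanded pose from where the row before left it, along the tool's axes as they then stand; what a row does not reach is not made up. A row lasts 1/10 s, in which the tool goes at most 50 mm and 8.59 degrees, less where a joint would pass 70% of its speed; a pose out of reach is approached as far as the arm can. A call is refused whole if a number of a shift passes 0.05 or a number of a turn 0.15, either way. A call with a gripper value outside its range is refused whole. The fingers move at their own pace and stop on an object; the grip force is fixed at half the most. Time passes only in rows, so rows that do not move let the fingers close, or fill a call up. It gives the time, the measured TCP pose, the force, the opening and the grip force at its end, in the units of the state.
- get_state(): the state, without advancing time (a new reading comes with each control period).
- snapshot(name): name is "side" or "top"; returns the picture (400x640x3 uint8, red, green, blue); there is no depth.
- camera_params(name): a dict with "K" (3x3 intrinsics, pixels), "xyz" and "orientation" of the camera in the world. Camera axes: x right, y up, looking along -z (the intrinsics and any distortion apply to the point x, -y, -z); pixel columns grow to the right and rows downward; lengths in m; the calibration is good to about 2 mm. A picture is of the moment at which its call begins. camera_params takes no time and is no camera call.
- finish_job(): hands the job in; it is judged then, once.
The state is a dict: "clock": time; "joint_positions": joint angles; "dq": joint speeds; "tau": joint torques, N m; "position": TCP position; "tool_rot": TCP orientation; "contact_force": force on the tool from outside, world axes, zero at the start; "moment": the same for the moment, N m; "opening": opening from 0.0 (shut) to 1.0 (fully open); "gripper_force": force on a finger pad.
Only numpy, scipy, OpenCV 4.12 (cv2) and the standard library are available. Lean on these libraries where they do the work, as an engineer would, in place of code of your own. Each camera call takes 0.05 s, during which the arm holds its last target. There are 200 camera calls.

TASK

Refill the bowl feeder with relays: take its cover off, pour the relays in the cup into the bowl, see that the stray relays on the mat end up in the bowl too (through the cup or by hand, as you like), stand the empty cup upright on the mat and put the cover back so that it sits flat on the bowl. Only then turn the controller's dial so that its pointer is on the long mark at 12 o'clock, let go of it, and push the lock fully home over the dial. Leave the tape, wire spool, multimeter and screwdriver where they are.

Things in the scene. Friction and masses are not known exactly. Their poses are not given: they have to be found in the camera images.
- feeder: vibratory bowl feeder, fixed to the bench: square aluminium base plate 170 mm wide, round drive, open steel bowl on top. Origin: centre of its underside, z up. An outlet chute lies along the outside of the bowl on its +y side, running to +x on a post (x 10 to 160 mm, y 82 to 112 mm, top at z 120 mm)
- bowl_mouth (a point): centre of the feeder bowl's mouth, level with the rim, 120 mm above the bench. Bowl 172 mm across outside at the rim, 164 mm inside; flat floor 49 mm below the rim, 148 mm across inside; wall 4 mm. The spiral track inside is only a thin bead
- cover: loose clear dust cover with an aluminium rim, 220 g, on the bowl at the start. Origin: centre of its plug's underside. Plug 148 mm across, z 0 to 8 mm (7 mm play in the bowl all round); flange 180 mm across, z 8 to 13 mm, lies on the rim; round black knob 26 mm across on the axis, z 13 to 41 mm. Seated, its origin is 112 mm above the feeder's origin; on a flat surface it rests on its plug
- controller: the feeder's controller, a flat grey console box fixed to the bench, 200 (x) x 110 (y) x 48 mm high. Origin: centre of its underside; +x is 12 o'clock on its dark top panel (z 49 mm). The dial's axis is at x 50 mm, y 0. The lock runs along the centre line, between two low rails (61 mm over all, tops at z 69 mm, x -97 to -9 mm), from the -x end towards the dial
- dial (a joint): angle of the dial in rad, growing clockwise as seen from above; 0 and 4.2 are its end stops. At 2.1 its pointer is on the long white mark at 12 o'clock (controller +x), in line with the lock. Light friction (0.04 N m); stays where it is left
- dial_grip (a point): top centre of the dial's bar grip, on the dial's axis, 78 mm above the bench. Turns with the dial: its x axis lies along the bar towards the white pointer line. Bar 44 mm long, 12 mm thick, 22 mm high, upright, on a skirt 48 mm across and 7 mm high
- lock (a joint): travel of the sliding fork lock in m: 0 open, 0.074 fully home (stop), when the two prongs lie either side of the dial's bar. Slides to the controller's +x, friction about 1.5 N, stays where left
- lock_tab (a point): top centre of the lock's upright finger tab, 90 mm above the bench; moves with the lock, axes as the controller's. Tab 12 mm (x) by 26 mm (y), 24 mm high, on a steel fork plate (43 mm wide, prong tips 74 mm ahead of the tab, top 66 mm above the bench). When home the tab's centre is 58 mm from the dial's axis
- mat: grey bench mat fixed to the bench, 360 (x) x 270 (y) x 3 mm, origin at the centre of its underside. Its far half (+x) is free at the start, room for the cover at x 85 mm, y 0
- cup: white plastic cup, open at the top, 120 g, at the start upright on the mat. Origin: centre of its underside, z up to the mouth. 95 mm high, 54 mm across at the foot, 64 mm at the rim, wall 3 mm, floor 4 mm
- relay0: blue cube relay, a plain block 15 x 15 x 19 mm (x, y, z), 11 g. Origin: its centre. In the cup at the start; always there
- relay1: blue cube relay, a plain block 15 x 15 x 19 mm (x, y, z), 11 g. Origin: its centre. In the cup at the start; always there
- relay2: blue cube relay, a plain block 15 x 15 x 19 mm (x, y, z), 11 g. Origin: its centre. In the cup at the start; always there
- relay3: blue cube relay, a plain block 15 x 15 x 19 mm (x, y, z), 11 g. Origin: its centre. In the cup at the start; always there
- relay4: blue cube relay, a plain block 15 x 15 x 19 mm (x, y, z), 11 g. Origin: its centre. In the cup at the start; may be absent
- relay5: blue cube relay, a plain block 15 x 15 x 19 mm (x, y, z), 11 g. Origin: its centre. In the cup at the start; may be absent
- relay6: blue cube relay, a plain block 15 x 15 x 19 mm (x, y, z), 11 g. Origin: its centre. In the cup at the start; may be absent
- relay7: blue cube relay, a plain block 15 x 15 x 19 mm (x, y, z), 11 g. Origin: its centre. A stray one, standing on the mat at the start; may be absent
- relay8: blue cube relay, a plain block 15 x 15 x 19 mm (x, y, z), 11 g. Origin: its centre. A stray one, standing on the mat at the start; may be absent
- relay9: blue cube relay, a plain block 15 x 15 x 19 mm (x, y, z), 11 g. Origin: its centre. A stray one, standing on the mat at the start; may be absent
- tape: bystander, loose, to be left alone: roll of cream tape lying flat, 58 mm across, 19 mm high. Origin: centre of its underside
- wire_spool: bystander, loose, to be left alone: small spool of copper wire standing on end, 60 mm across, 55 mm high. Origin: centre of its underside
- multimeter: bystander, loose, to be left alone: yellow hand multimeter lying on its back, 150 x 75 x 43 mm. Origin: centre of its underside
- screwdriver: bystander, loose, to be left alone: screwdriver, 170 mm long, lying on the bench. Origin: centre of its underside (about the middle of its length)
There are look-alikes about, which are no part of the job. What is shaped like the cup but red or yellow is not meant.

How it is judged:
On the way, in this order (a step that is already met when the one before it is completed fails the run):
1. the cup is tipped over the open bowl to pour (horizontal distance between cup and feeder below 0.2 m and z of cup in the frame of feeder above 0.12 m and angle between cup's own z axis and vertical above 0.9 rad).
2. every relay, poured and stray, lies in the bowl (horizontal distance between each of relay0, relay1, relay2, relay3, relay4, relay5, relay6, relay7, relay8, relay9 and feeder below 0.08 m and z of relay0 in the frame of feeder between 0.07 and 0.115 m and z of relay1 in the frame of feeder between 0.07 and 0.115 m and z of relay2 in the frame of feeder between 0.07 and 0.115 m and z of relay3 in the frame of feeder between 0.07 and 0.115 m and z of relay4 in the frame of feeder between 0.07 and 0.115 m and z of relay5 in the frame of feeder between 0.07 and 0.115 m and z of relay6 in the frame of feeder between 0.07 and 0.115 m and z of relay7 in the frame of feeder between 0.07 and 0.115 m and z of relay8 in the frame of feeder between 0.07 and 0.115 m and z of relay9 in the frame of feeder between 0.07 and 0.115 m), for 0.3 s.
3. the cover is seated on the bowl again, the cup stands on the mat (horizontal distance between cover and feeder below 0.012 m and z of cover in the frame of feeder between 0.108 and 0.115 m and angle between cover's own z axis and vertical below 0.06 rad and angle between cup's own z axis and vertical below 0.1 rad and z of cup in the frame of mat below 0.008 m and x of cup in the frame of mat between -0.19 and 0.19 m and y of cup in the frame of mat between -0.145 and 0.145 m and contact force between the fingers and cover below 0.2 N and contact force between the fingers and cup below 0.2 N), for 0.3 s.
4. the dial's pointer is set to the long mark and let go, the lock still open (value of joint dial between 1.98 and 2.22 rad and contact force between the fingers and controller below 0.2 N and value of joint lock below 0.03 m), for 0.3 s.
5. the lock is pushed fully home over the dial (value of joint lock above 0.068 m), for 0.2 s.
At the end, for the whole second after the job is handed in: Every relay present is in the bowl; the cover is seated (within 12 mm of centre, flat, within 3 to 4 mm of its seated height); the cup stands upright on the mat; the dial is within 0.12 rad of the mark (1.98 to 2.22); the lock is home (over 0.068 m); cup and cover are at rest (all of step 2 and horizontal distance between cover and feeder below 0.012 m and z of cover in the frame of feeder between 0.108 and 0.115 m and angle between cover's own z axis and vertical below 0.06 rad and angle between cup's own z axis and vertical below 0.1 rad and z of cup in the frame of mat below 0.008 m and x of cup in the frame of mat between -0.19 and 0.19 m and y of cup in the frame of mat between -0.145 and 0.145 m and value of joint dial between 1.98 and 2.22 rad and value of joint lock above 0.068 m and linear speed of each of cup, cover below 0.02 m/s); the robot touches nothing.
It fails at once if a bystander (tape) is pushed more than 40 mm from its place (distance of tape from where it was at the start of the episode above 0.04 m).
It fails at once if a bystander (wire_spool) is pushed more than 40 mm from its place (distance of wire_spool from where it was at the start of the episode above 0.04 m).
It fails at once if a bystander (multimeter) is pushed more than 40 mm from its place (distance of multimeter from where it was at the start of the episode above 0.04 m).
It fails at once if a bystander (screwdriver) is pushed more than 40 mm from its place (distance of screwdriver from where it was at the start of the episode above 0.04 m).
Of relay4, relay5, relay6 only 1 to 3 are there at a start; the rules pass over those that are not, and their reading is None.
Of relay7, relay8, relay9 only 1 to 3 are there at a start; the rules pass over those that are not, and their reading is None.
At some moment in a run one of relay7, relay8, relay9, cover may be knocked a few centimetres aside while the robot is not near it.
It also fails if it takes over 210 s, if anything falls off the work surface, if the arm or the gripper's body presses on something with over 40 N, if the wrist force passes 120 N, or if a joint passes its speed limit or range.

## Working session

There is one attempt and no reset: what is moved stays moved. The work goes in short steps, Python scripts to look and compute and a tool call to move; the robot and the scene stay as the last step left them, time stands still between calls to the robot, and variables do not carry over. Pictures are saved under pics/ and viewed, at most 14 in all, crops included, and the job is handed in when it is done.

Besides the shell and the picture viewer there is one more tool, called after "Emit:" as a command line: name --argument value ..., lists and objects as JSON in quotes. arm_command: Moves the arm, as the interface text tells. Its arguments: {"type":"object","properties":{"steps":{"type":"array","items":{"type":"number"}}},"required":["steps"]}

```bash
mkdir -p pics
python3 - <<'E'
from station import *
import cv2
s=get_state();print(s)
for n in("side","top"):
    p=camera_params(n);print(n,p)
    cv2.imwrite(f"pics/{n}0.png",snapshot(n)[:,:,::-1])
E
```

```text
{'clock': 0.0, 'joint_positions': array([ 1.16201181e+00,  3.42694179e-01,  1.52503501e+00,  4.77387232e-05,
        1.27538995e+00, -1.46019015e-01]), 'dq': array([-3.02088435e-04,  8.92835670e-04,  1.17895552e-03, -4.11606497e-05,
       -1.09148878e-03, -1.27118178e-05]), 'tau': array([ 1.45943450e-03, -4.33668995e+01, -2.46009099e+01,  7.44687810e-06,
        7.89137150e-03,  5.36694529e-06]), 'position': array([0.13629406, 0.50685121, 0.40403429]), 'tool_rot': array([-2.30977942e-04,  1.31011968e-01,  9.91380493e-01, -7.27814504e-04]), 'contact_force': array([-0.0382853 , -0.28051455, -0.72630957]), 'moment': array([-0.00949473, -0.00893314, -0.02225624]), 'gripper_force': 0.0, 'opening': 0.995832899901192}
side {'K': array([[393.28526292,   0.        , 319.48708013],
       [  0.        , 393.28526292, 201.84568264],
       [  0.        ,   0.        ,   1.        ]]), 'xyz': array([0.5160853 , 0.77049921, 0.82963138]), 'orientation': array([-0.036557  , -0.02004021,  0.39933721,  0.91585576])}
top {'K': array([[444.71101017,   0.        , 315.25028941],
       [  0.        , 444.71101017, 200.59380079],
       [  0.        ,   0.        ,   1.        ]]), 'xyz': array([ 0.42249375, -0.00552511,  1.40621991]), 'orientation': array([-0.69897208, -0.03629559,  0.03281055,  0.71347328])}
```

View pics/top0.png

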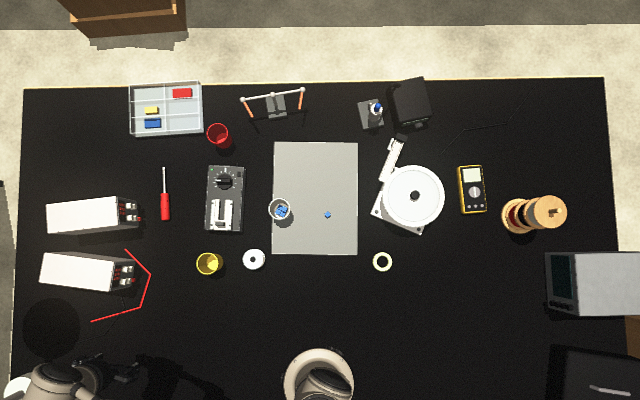

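View pics/side0.png

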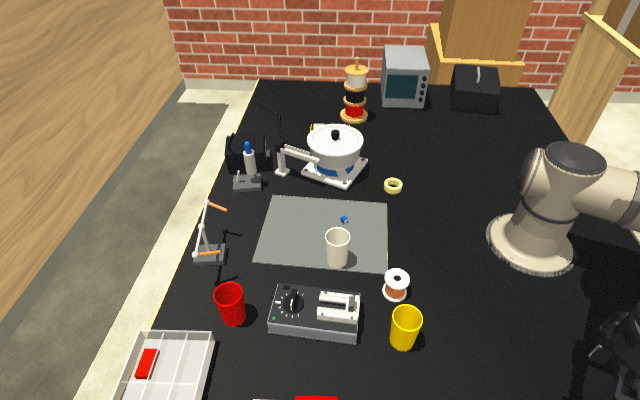

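```bash
cat > h.py <<'E'
import numpy as np, cv2
from scipy.spatial.transform import Rotation as R
from station import *
def q2R(q): return R.from_quat([q[1],q[2],q[3],q[0]])
def ray(n,uv):
    p=camera_params(n);d=np.linalg.inv(p["K"])@[uv[0],uv[1],1]
    return p["xyz"],q2R(p["orientation"]).apply([d[0],-d[1],-d[2]])
def cast(n,uv,z):
    o,d=ray(n,uv);return np.round(o+d*(z-o[2])/d[2],4)
def proj(n,P):
    p=camera_params(n);c=q2R(p["orientation"]).inv().apply(np.array(P)-p["xyz"])
    u=p["K"]@[c[0],-c[1],-c[2]];return np.round(u[:2]/u[2],1)
def tri(a,b):
    (o,d),(p,e)=ray("top",a),ray("side",b)
    s=np.linalg.lstsq(np.c_[d,-e],p-o,rcond=None)[0]
    A,B=o+s[0]*d,p+s[1]*e;return np.round((A+B)/2,4),np.round(np.linalg.norm(A-B),4)
def blobs(n,img,lo,hi,amin=8,box=None):
    m=cv2.inRange(cv2.cvtColor(img,cv2.COLOR_RGB2HSV),lo,hi)
    k,_,st,c=cv2.connectedComponentsWithStats(m)
    return [(np.round(c[i],1),list(st[i])) for i in range(1,k) if st[i][4]>=amin]
def rel(xyz,rot=None):
    "tool-frame shift and rotation vector from the present TCP pose to target (rot: scipy Rotation)"
    s=get_state();r=q2R(s["tool_rot"])
    return np.round(r.inv().apply(np.array(xyz)-s["position"]),4),(np.round((r.inv()*rot).as_rotvec(),3) if rot else None)
def down(yaw): # tool pointing down, tool y axis at yaw from world x
    c,s=np.cos(yaw),np.sin(yaw); y=np.array([c,s,0]);z=np.array([0,0,-1]);return R.from_matrix(np.c_[np.cross(y,z),y,z])
E
python3 - <<'E'
from h import *
t=cv2.imread("pics/top0.png")[:,:,::-1].copy();s=cv2.imread("pics/side0.png")[:,:,::-1].copy()
for n,i in(("top",t),("side",s)):
    print(n,"blue",[b for b in blobs(n,i,(100,120,60),(125,255,255),4)])
    m=cv2.inRange(cv2.cvtColor(i,cv2.COLOR_RGB2HSV),(0,0,70),(180,40,160))
    c=[k for k in cv2.findContours(m,0,2)[0] if cv2.contourArea(k)>3000]
    for k in c: print("gray",cv2.contourArea(k),cv2.minAreaRect(k),cv2.approxPolyDP(k,6,True).reshape(-1,2).tolist())
a=cv2.resize(t[155:245,195:245],None,fx=6,fy=6,interpolation=2)
b=cv2.resize(s[275:350,255:375],None,fx=4,fy=4,interpolation=2)
c=cv2.resize(t[190:230,260:340],None,fx=5,fy=5,interpolation=2)
o=np.zeros((560,800,3),np.uint8);o[:540,:300]=a;o[:300,310:790]=b;o[310:510,310:710]=c
cv2.imwrite("pics/crop0.png",o[:,:,::-1])
E
```

```text
top blue [(array([377.2, 106.2]), [np.int32(375), np.int32(103), np.int32(6), np.int32(9), np.int32(36)]), (array([152.2, 122.9]), [np.int32(145), np.int32(118), np.int32(16), np.int32(10), np.int32(132)]), (array([281.1, 210.5]), [np.int32(276), np.int32(205), np.int32(11), np.int32(12), np.int32(85)]), (array([327.2, 214.2]), [np.int32(325), np.int32(212), np.int32(5), np.int32(5), np.int32(19)])]
side blue [(array([247.2, 146.8]), [np.int32(244), np.int32(141), np.int32(7), np.int32(13), np.int32(73)]), (array([327. , 171.5]), [np.int32(317), np.int32(166), np.int32(21), np.int32(10), np.int32(99)]), (array([349. , 169.2]), [np.int32(346), np.int32(166), np.int32(7), np.int32(7), np.int32(24)]), (array([343.1, 218.5]), [np.int32(341), np.int32(215), np.int32(6), np.int32(9), np.int32(31)])]
gray 3241.5 ((313.59912109375, 312.90692138671875), (91.50553131103516, 52.60479736328125), 7.001267433166504) [[277, 283], [267, 321], [299, 327], [267, 323], [269, 333], [356, 343], [358, 317], [356, 324], [317, 319], [316, 307], [344, 309], [319, 303], [345, 304], [318, 299], [321, 290], [351, 293], [348, 310], [355, 311], [359, 292], [294, 284], [283, 290]]
gray 8716.0 ((322.2774353027344, 232.73876953125), (134.52081298828125, 73.17958068847656), 5.984952926635742) [[272, 195], [252, 262], [384, 276], [386, 203]]
```

View pics/crop0.png

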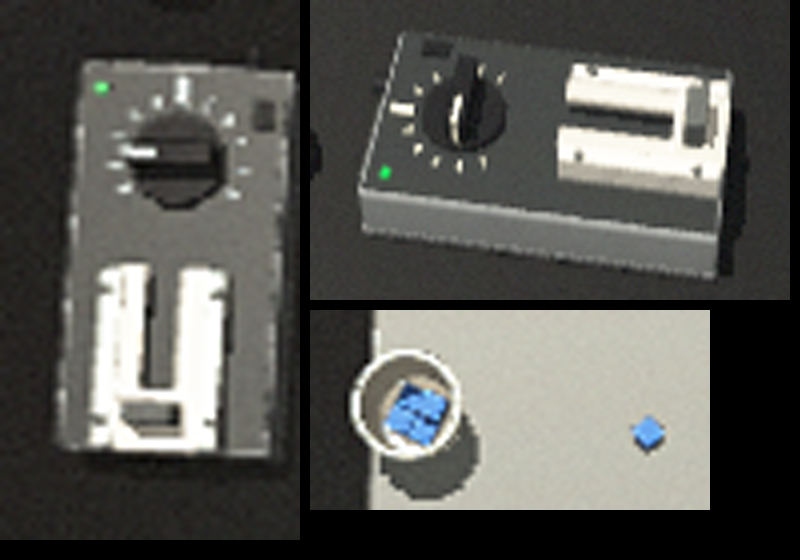

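Run:
```python
from h import *
t=cv2.imread("pics/top0.png")[:,:,::-1].copy();s=cv2.imread("pics/side0.png")[:,:,::-1].copy()
def dark(n,i,x0,y0,x1,y1,th=90):
    g=cv2.cvtColor(i,7)[y0:y1,x0:x1];k,_,st,c=cv2.connectedComponentsWithStats((g<th).astype(np.uint8))
    return [(np.round(c[j]+[x0,y0],1),st[j][4]) for j in range(1,k) if st[j][4]>15]
kt=dark("top",t,400,183,430,212);ks=dark("side",s,325,125,348,148);print(kt,ks)
print("knob tri",tri(kt[0][0],ks[0][0]),"knob top cast",cast("top",kt[0][0],.15))
def circ(i,x0,y0,x1,y1):
    m=(cv2.cvtColor(i,7)[y0:y1,x0:x1]>150).astype(np.uint8);c=max(cv2.findContours(m,0,1)[0],key=cv2.contourArea)
    c=cv2.convexHull(c);e=cv2.fitEllipse(c);return np.array(e[0])+[x0,y0],e[1]
e=circ(t,375,158,450,232);print("flange",e,cast("top",e[0],.125))
# cup: white rim against mat -> threshold high
g=cv2.cvtColor(t,7)
for th in(195,210):
    m=(g[190:230,262:302]>th).astype(np.uint8);c=max(cv2.findContours(m,0,1)[0],key=cv2.contourArea);q=cv2.fitEllipse(cv2.convexHull(c));print("cup",np.array(q[0])+[262,190],q[1],cast("top",np.array(q[0])+[262,190],.098))
print("relay",cast("top",(327.2,214.2),.02),cast("side",(343.1,218.5),.0125), proj("side",cast("top",(327.2,214.2),.02)))
cs=[cast("top",(195+(x+.5)/6-.5,155+(y+.5)/6-.5),.049) for x,y in((84,62),(298,72),(272,455),(60,450))];print("ctrl",cs)
C=np.mean(cs,0);ax=(cs[0]+cs[1]-cs[2]-cs[3]);yaw=np.arctan2(ax[1],ax[0]);print(C,yaw,C[:2]+.05*np.array([np.cos(yaw),np.sin(yaw)]))
print("dial cast",cast("top",(195+178/6-.5,155+157/6-.5),.071),"pointer", cast("top",(195+130/6,155+153/6),.078))
print("mat",[cast("top",p,.003) for p in((274,142),(357,142),(357,254),(272.5,254))],[cast("side",p,.003) for p in((272,195),(252,262),(384,276),(386,203))])
print("spool",cast("top",(254,259),.055),"tape",cast("top",(382,261),.019),"meter",cast("top",(472,189),.043))
```

```text
[(array([414.3, 194.9]), np.int32(64))] [(array([335. , 134.5]), np.int32(64))]
knob tri (array([ 0.5586, -0.2842,  0.1403]), np.float64(0.0028)) knob top cast [ 0.5561 -0.282   0.15  ]
flange (array([407.2691803 , 194.84899521]), (71.15693664550781, 75.59696960449219)) [ 0.5594 -0.2672  0.125 ]
cup [285.22436333 200.90122986] (30.612150192260742, 40.1292839050293) [0.5518 0.0884 0.098 ]
cup [278.64024544 207.16777229] (20.873441696166992, 24.635517120361328) [0.5336 0.1081 0.098 ]
relay [ 0.5151 -0.0365  0.02  ] [ 0.5206 -0.0403  0.0125] [345.  217.7]
ctrl [array([0.6735, 0.3277, 0.049 ]), array([0.6659, 0.2172, 0.049 ]), array([0.4691, 0.2314, 0.049 ]), array([0.4738, 0.3393, 0.049 ])]
[0.570575 0.2789   0.049   ] -0.06497775445597959 [0.62046948 0.2756534 ]
dial cast [0.62   0.2748 0.071 ] pointer [0.62  0.296 0.078]
mat [array([0.7521, 0.1287, 0.003 ]), array([ 0.7464, -0.1378,  0.003 ]), array([ 0.3894, -0.1273,  0.003 ]), array([0.3948, 0.1374, 0.003 ])] [array([ 0.7481, -0.137 ,  0.003 ]), array([0.7555, 0.131 , 0.003 ]), array([0.408 , 0.1496, 0.003 ]), array([ 0.3918, -0.1267,  0.003 ])]
spool [0.3819 0.1881 0.055 ] tape [ 0.3668 -0.2025  0.019 ] meter [ 0.5821 -0.4838  0.043 ]
```

Emit:
arm_command --steps '[0,0,0,0,0,-0.13,1,0,0,0,0,0,-0.135,1,-0.04,0,0,0,0,0,1,-0.05,0,0,0,0,0,1,-0.05,0,0,0,0,0,1]'

```text
clock: 0.6
position: [0.2774, 0.5072, 0.4046]
tool_rot: [-0.0, -0.002, 1.0, -0.0]
contact_force: [0.2, 0.3, 0.1]
opening: 1.002
gripper_force: 0.0
```

Emit:
arm_command --steps '[-0.05,-0.03,0,0,0,0,1,-0.05,-0.03,0,0,0,0,1,-0.04,-0.04,0,0,0,0,1,-0.03,-0.045,0,0,0,0,1,-0.03,-0.045,0,0,0,0,1]'

```text
clock: 1.1
position: [0.4544, 0.336, 0.404]
tool_rot: [-0.0, -0.001, 1.0, -0.0]
contact_force: [0.7, 0.9, -0.4]
opening: 1.0
gripper_force: 0.0
```

Emit:
arm_command --steps '[-0.03,-0.05,0,0,0,0,1,-0.02,-0.05,0,0,0,0,1,0,-0.05,0,0,0,0,1,0,-0.05,0,0,0,0,1,0,-0.05,0,0,0,0,1]'

```text
clock: 1.6
position: [0.4978, 0.0965, 0.4043]
tool_rot: [-0.0, -0.001, 1.0, 0.0]
contact_force: [0.1, -0.7, -0.0]
opening: 1.002
gripper_force: 0.0
```

Emit:
arm_command --steps '[0,-0.05,0,0,0,0,1,0,-0.05,0,0,0,0,1,0,-0.05,0,0,0,0,1,0,-0.05,0,0,0,0,1,0,0,0,0,0,0,1]'

```text
clock: 2.1
position: [0.4983, -0.1068, 0.4042]
tool_rot: [-0.0, 0.002, 1.0, -0.001]
contact_force: [0.1, 0.3, -0.3]
opening: 0.997
gripper_force: 0.0
```

Run:
```python
from h import *
s=get_state();print(s["clock"],s["joint_positions"].round(3),s["position"],s["contact_force"].round(1))
print(rel((.557,-.283,.30),down(np.pi/2)))
for uv in((338,235),):print(cast("side",uv,.098))
s=cv2.imread("pics/side0.png");cv2.imwrite("pics/c1.png",np.hstack([cv2.resize(s[220:275,315:365],None,fx=7,fy=7,interpolation=2),cv2.resize(cv2.imread("pics/top0.png")[185:240,260:310],None,fx=7,fy=7,interpolation=2)]))
```

```text
2.1 [-0.361  0.314  1.566 -0.002  1.261 -1.927] [ 0.49831704 -0.10677147  0.40418761] [ 0.1  0.3 -0.3]
(array([-0.0595, -0.1758,  0.1044]), array([-0.002, -0.001, -0.004]))
[0.5306 0.1036 0.098 ]
```

View pics/c1.png

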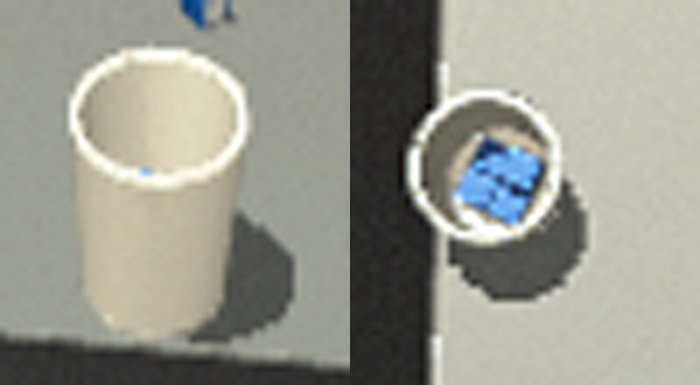

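Emit:
arm_command --steps '[-0.015,-0.044,0,0,0,0,1,-0.015,-0.044,0,0,0,0,1,-0.015,-0.044,0,0,0,0,1,-0.0145,-0.044,0,0,0,-0.004,1,0,0,0.03,0,0,0,1]'

```text
clock: 2.6
position: [0.56, -0.2823, 0.3772]
tool_rot: [0.004, -0.001, 1.0, -0.003]
contact_force: [0.4, 0.7, -0.2]
opening: 1.001
gripper_force: 0.0
```

Emit:
arm_command --steps '[0,0,0.03,0,0,0,1,0,0,0.03,0,0,0,1,0,0,0.014,0,0,0,1,0,0,0,0,0,0,0,0,0,0,0,0,0,0]'

```text
clock: 3.1
position: [0.5588, -0.277, 0.3009]
tool_rot: [-0.0, -0.003, 1.0, 0.0]
contact_force: [-0.0, 0.2, -0.0]
opening: 0.693
gripper_force: 0.0
```

Emit:
arm_command --steps '[0,0,0,0,0,0,0,0,0,0,0,0,0,0,0,0,0,0,0,0,0,0,0,0,0,0,0,0,0,0,0,0,0,0,0]'

```text
clock: 3.6
position: [0.5588, -0.2778, 0.3027]
tool_rot: [0.002, -0.003, 1.0, -0.001]
contact_force: [0.1, -1.9, 4.4]
opening: 0.284
gripper_force: 58.6
```

Run:
```python
from h import *
s=get_state();print(s["position"],s["gripper_force"],s["opening"],s["contact_force"],s["joint_positions"].round(3));print(tri((279.1,208.5),(337.5,236.8)),cast("top",(279.1,208.5),.098),cast("side",(337.5,236.8),.098))
```

```text
[ 0.55880895 -0.27778626  0.30274144] 58.55571091175079 0.28416968931760994 [ 0.05616926 -1.93961673  4.40379659] [-0.584  0.61   1.375 -0.     1.153 -2.161]
(array([0.5307, 0.107 , 0.0949]), np.float64(0.0017)) [0.5296 0.1068 0.098 ] [0.5315 0.1097 0.098 ]
```

Emit:
arm_command --steps '[0,0,-0.01,0,0,0,0,0,0,-0.03,0,0,0,0,0,0,-0.03,0,0,0,0,0,0,-0.03,0,0,0,0,-0.01,0.03,0,0,0,0,0]'

```text
clock: 4.1
position: [0.5679, -0.2499, 0.4061]
tool_rot: [0.004, -0.001, 1.0, -0.003]
contact_force: [1.8, 0.3, -1.8]
opening: 0.284
gripper_force: 59.4
```

Emit:
arm_command --steps '[-0.018,0.05,0,0,0,0,0,-0.018,0.05,0,0,0,0,0,-0.018,0.05,0,0,0,0,0,-0.018,0.05,0,0,0,0,0,-0.018,0.04,0,0,0,0,0]'

```text
clock: 4.6
position: [0.6526, -0.0158, 0.4013]
tool_rot: [-0.0, -0.004, 1.0, 0.0]
contact_force: [1.0, -0.3, -2.8]
opening: 0.282
gripper_force: 59.4
```

Emit:
arm_command --steps '[0,0.008,0,0,0,0,0,0,0,0.03,0,0,0,0,0,0,0.04,0,0,0,0,0,0,0.04,0,0,0,0,0,0,0.04,0,0,0,0]'

```text
clock: 5.1
position: [0.6521, -0.011, 0.2498]
tool_rot: [-0.0, -0.003, 1.0, 0.0]
contact_force: [1.0, -0.8, -2.4]
opening: 0.283
gripper_force: 59.4
```

Run:
```python
from h import *
s=get_state();print(s["position"],s["gripper_force"],s["opening"],s["contact_force"],s["joint_positions"].round(3));print(rel((.658,0,.194),down(np.pi/2)))
cv2.imwrite("pics/s2.png",snapshot("side")[:,:,::-1])
```

```text
[ 0.65206154 -0.01100563  0.24980116] 59.40449774265289 0.2826798018639394 [ 1.04563341 -0.82331677 -2.44408281] [-0.134  0.714  1.333  0.     1.094 -1.711]
(array([-0.006 ,  0.011 ,  0.0558]), array([ 0.   , -0.   ,  0.006]))
```

View pics/s2.png

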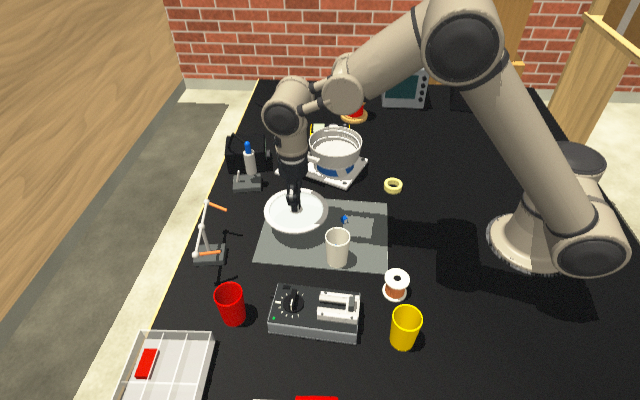

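Emit:
arm_command --steps '[-0.006,0.011,0.02,0,0,0,0,0,0,0.02,0,0,0,0,0,0,0.01,0,0,0,0,0,0,0.005,0,0,0,0,0,0,0,0,0,0,0]'

```text
clock: 5.65
position: [0.6585, 0.0, 0.1961]
tool_rot: [-0.0, -0.003, 1.0, 0.0]
contact_force: [0.9, -0.4, -2.9]
opening: 0.279
gripper_force: 59.4
```

Emit:
arm_command --steps '[0,0,0,0,0,0,0.6,0,0,0,0,0,0,0.8,0,0,0,0,0,0,1,0,0,0,0,0,0,1,0,0,0,0,0,0,1]'

```text
clock: 6.15
position: [0.6586, 0.0004, 0.1961]
tool_rot: [0.0, -0.003, 1.0, 0.0]
contact_force: [0.0, 0.4, -0.3]
opening: 1.001
gripper_force: 0.0
```

Emit:
arm_command --steps '[0,0,-0.04,0,0,0,1,0,0,-0.05,0,0,0,1,0,0,-0.05,0,0,0,1,0,0,-0.04,0,0,0,1,0,0,0,0,0,0,1]'

```text
clock: 6.65
position: [0.6592, 0.0004, 0.3835]
tool_rot: [0.007, -0.003, 1.0, -0.001]
contact_force: [0.3, 1.0, 0.1]
opening: 0.996
gripper_force: 0.0
```

Run:
```python
from h import *
s=get_state();print(s["position"],s["joint_positions"].round(3))
t=snapshot("top");cv2.imwrite("pics/t3.png",t[:,:,::-1])
print(rel((.53,.107,.40),down(0)))
g=cv2.cvtColor(t,7)
```

```text
[6.59166772e-01 4.32652003e-04 3.83461456e-01] [-0.116  0.606  1.15   0.     1.373 -1.693]
(array([ 0.1279,  0.1073, -0.0214]), array([0.005, 0.006, 1.577]))
```

View pics/t3.png

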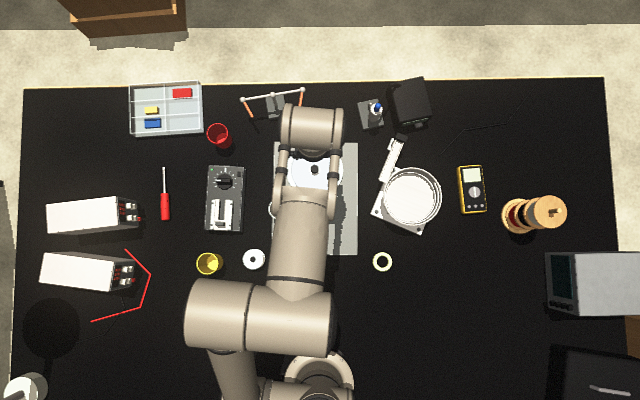

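Emit:
arm_command --steps '[0.032,0.027,0,0,0,0,1,0.032,0.027,0,0,0,0,1,0.032,0.027,0,0,0,0,1,0.032,0.027,0,0,0,0,1,0,0,0,0,0,0.145,1]'

```text
clock: 7.2
position: [0.5261, 0.1103, 0.3743]
tool_rot: [-0.003, 0.069, 0.998, 0.0]
contact_force: [-0.5, -0.2, 0.1]
opening: 0.994
gripper_force: 0.0
```

Emit:
arm_command --steps '[0,0,0,0,0,0.145,1,0,0,0,0,0,0.145,1,0,0,0,0,0,0.145,1,0,0,0,0,0,0.145,1,0,0,0,0,0,0.145,1]'

```text
clock: 7.7
position: [0.5295, 0.1076, 0.374]
tool_rot: [-0.001, 0.421, 0.907, -0.001]
contact_force: [0.3, 0.2, 0.5]
opening: 1.003
gripper_force: 0.0
```

Emit:
arm_command --steps '[0,0,0,0,0,0.145,1,0,0,0,0,0,0.145,1,0,0,0,0,0,0.145,1,0,0,0,0,0,0.145,1,0,0,0,0,0,0.127,1]'

```text
clock: 8.2
position: [0.5295, 0.1076, 0.374]
tool_rot: [-0.001, 0.709, 0.705, -0.001]
contact_force: [-0.1, -0.8, -0.1]
opening: 0.999
gripper_force: 0.0
```

Emit:
arm_command --steps '[0,0,0,0,0.1,0,1,0,0,0,0,0.1,0,1,0,0,0,0,0,0,1,0,0,0,0,0,0,1,0,0,0,0,0,0,1]'

```text
clock: 8.7
position: [0.5297, 0.1077, 0.3751]
tool_rot: [-0.07, 0.704, 0.704, 0.07]
contact_force: [0.3, -0.3, 0.5]
opening: 0.999
gripper_force: 0.0
```

Run:
```python
from h import *
s=get_state();print(s["position"],s["joint_positions"].round(3),q2R(s["tool_rot"]).as_matrix().round(3))
t=snapshot("top");cv2.imwrite("pics/t4.png",t[:,:,::-1])
g=cv2.cvtColor(t,7)[155:245,370:450];m=(g>150).astype(np.uint8)
c=max(cv2.findContours(m,0,1)[0],key=cv2.contourArea);m2=cv2.morphologyEx(m,2,np.ones((9,9)))
c=max(cv2.findContours(cv2.morphologyEx(m,3,np.ones((5,5))),0,1)[0],key=cv2.contourArea)
cir=cv2.HoughCircles(cv2.cvtColor(t,7)[150:250,360:460],3,1.5,200,param1=150,param2=.6,minRadius=28,maxRadius=36);print(cir)
if cir is not None: print(cast("top",cir[0][0][:2]+[360,150],.12))
print("side rim pred",proj("side",(.557,-.28,.12)))
```

```text
[0.52971852 0.10767015 0.37513819] [ 0.007  0.39   1.545  0.212  1.214 -0.068] [[ 0.     1.    -0.001]
 [ 0.98   0.     0.197]
 [ 0.197 -0.001 -0.98 ]]
[[[51.75  47.25  28.525]]]
[ 0.5526 -0.2809  0.12  ]
side rim pred [335.7 140.7]
```

Emit:
arm_command --steps '[0,0,0,0,-0.14,0,1,0,0,0,0,-0.14,0,1,0,0,0,0,-0.14,0,1,0,0,0,0,-0.14,0,1,0,0,0,0,-0.14,0,1]'

```text
clock: 9.25
position: [0.5299, 0.108, 0.3761]
tool_rot: [0.178, 0.684, 0.685, -0.176]
contact_force: [-1.3, 0.1, -0.0]
opening: 0.998
gripper_force: 0.0
```

Emit:
arm_command --steps '[0,0,0,0,-0.1,0,1,0,0,0,0,0,0,1,0,0,0,0,0,0,1,0,0,0,0,0,0,1,0,0,0,0,0,0,1]'

```text
clock: 9.75
position: [0.5299, 0.1073, 0.376]
tool_rot: [0.209, 0.676, 0.675, -0.208]
contact_force: [-0.2, -0.1, -0.2]
opening: 1.005
gripper_force: 0.0
```

```bash
cat >> h.py <<'E'
def tilt(a): # closing axis along world x, tool turned by a about world x from straight down
    return R.from_rotvec([a,0,0])*down(0)
E
python3 - <<'E'
from h import *
s=get_state();print(s["position"],s["joint_positions"].round(3),q2R(s["tool_rot"]).as_matrix().round(3)[:,2])
print(rel((.530,.251,.2815),tilt(-.6)))
t=snapshot("top");i=snapshot("side")
print(tri((279.1,208.5),(337.5,236.8)))
cv2.imwrite("pics/t5.png",t[:,:,::-1]);cv2.imwrite("pics/s5.png",i[:,:,::-1])
E
```

```text
[0.52986119 0.10729013 0.37596991] [ 0.202  0.455  1.502 -0.6    1.363  0.384] [ 0.    -0.563 -0.826]
(array([ 0.172 , -0.    , -0.0029]), array([ 0.   , -0.001, -0.001]))
(array([0.5307, 0.107 , 0.0949]), np.float64(0.0017))
```

Emit:
arm_command --steps '[0.043,0,0,0,0,0,1,0.043,0,0,0,0,0,1,0.043,0,0,0,0,0,1,0.043,0,0,0,0,0,1,0,0,0,0,0,0,1]'

```text
clock: 10.35
position: [0.5287, 0.2527, 0.2747]
tool_rot: [0.208, 0.674, 0.677, -0.21]
contact_force: [0.2, -0.0, -0.8]
opening: 1.002
gripper_force: 0.0
```

Emit:
arm_command --steps '[0,0,0.03,0,0,0,1,0,0,0.03,0,0,0,1,0,0,0.02,0,0,0,1,0,0,0.02,0,0,0,1,0,0,0,0,0,0,1]'

```text
clock: 10.85
position: [0.5295, 0.1911, 0.1948]
tool_rot: [0.208, 0.676, 0.675, -0.211]
contact_force: [0.4, 0.4, 0.4]
opening: 0.997
gripper_force: 0.0
```

Run:
```python
from h import *
s=get_state();print(s["position"],s["joint_positions"].round(3),s["contact_force"])
print(rel((.530,.1945,.199),tilt(-.6)))
i=snapshot("side");t=snapshot("top")
cv2.imwrite("pics/s6.png",np.hstack([cv2.resize(i[190:300,270:400],None,fx=3,fy=3),cv2.resize(t[170:280,230:360],None,fx=3,fy=3)])[:,:,::-1])
```

```text
[0.52948378 0.19106886 0.19477629] [ 0.343  0.734  1.57  -0.621  1.151  0.694] [0.36751736 0.35799908 0.36535442]
(array([ 0.0004,  0.0005, -0.0054]), array([-0.004,  0.001, -0.   ]))
```

View pics/s6.png

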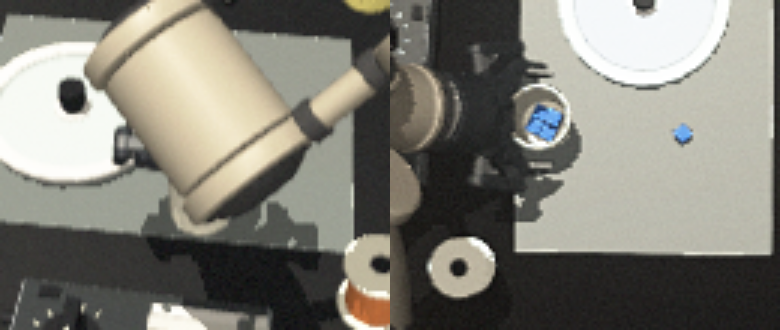

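Emit:
arm_command --steps '[0,0,0,0,0,0,0,0,0,0,0,0,0,0,0,0,0,0,0,0,0,0,0,0,0,0,0,0,0,0,0,0,0,0,0]'

```text
clock: 11.45
position: [0.5302, 0.1939, 0.1979]
tool_rot: [0.21, 0.676, 0.676, -0.208]
contact_force: [0.1, 0.9, 6.0]
opening: 0.742
gripper_force: 64.3
```

Emit:
arm_command --steps '[0,0,0,0,0,0,0,-0.0113,0,-0.0165,0,0,0,0,-0.0226,0,-0.033,0,0,0,0,-0.0226,0,-0.033,0,0,0,0,-0.0226,0,-0.033,0,0,0,0]'

```text
clock: 11.95
position: [0.5295, 0.1935, 0.338]
tool_rot: [0.209, 0.675, 0.676, -0.209]
contact_force: [0.7, -0.6, -1.6]
opening: 0.735
gripper_force: 65.8
```

Run:
```python
from h import *
s=get_state();print(s["position"],s["joint_positions"].round(3),s["contact_force"],s["opening"],s["gripper_force"])
F=np.array([.556,-.281])
# pour poses: keep grasp point G on a target; TCP = G - .150 d
for a in(-.6,0,.5,.9,1.2,1.45):
    d=tilt(a).as_matrix()[:,2];print(a,d.round(3))
i=snapshot("side");t=snapshot("top")
cv2.imwrite("pics/s7.png",np.hstack([cv2.resize(i[90:250,250:410],None,fx=2.5,fy=2.5),cv2.resize(t[140:300,220:380],None,fx=2.5,fy=2.5)])[:,:,::-1])
```

```text
[0.52945364 0.19350459 0.33798737] [ 0.347  0.551  1.45  -0.569  1.399  0.52 ] [ 0.68761338 -0.57697608 -1.56717433] 0.734523511705571 65.82460018194979
-0.6 [ 0.    -0.565 -0.825]
0 [ 0.  0. -1.]
0.5 [ 0.     0.479 -0.878]
0.9 [ 0.     0.783 -0.622]
1.2 [ 0.     0.932 -0.362]
1.45 [ 0.     0.993 -0.121]
```

View pics/s7.png

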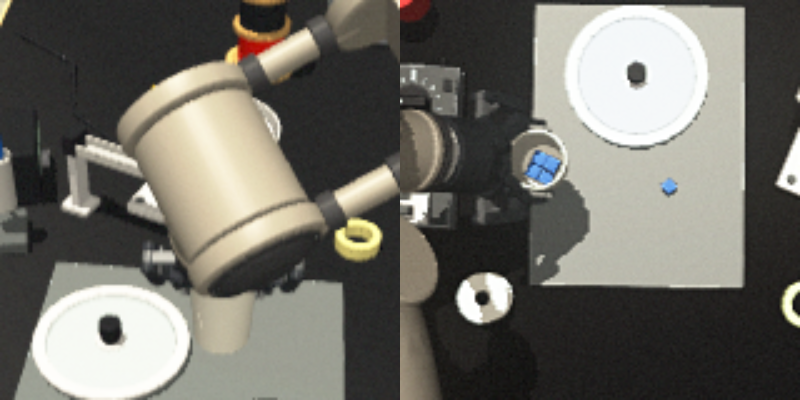

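Emit:
arm_command --steps '[-0.018,0.002,0.011,0,0,0,0,-0.036,0.003,0.023,0,0,0,0,-0.036,0.004,0.023,0,0,0,0,-0.036,0.003,0.023,0,0,0,0,-0.036,0.004,0.023,0,0,0,0]'

```text
clock: 12.55
position: [0.5455, 0.0001, 0.3422]
tool_rot: [0.209, 0.675, 0.676, -0.209]
contact_force: [0.9, 0.2, -1.9]
opening: 0.737
gripper_force: 66.4
```

Emit:
arm_command --steps '[-0.036,0.004,0.023,0,0,0,0,-0.036,0.003,0.023,0,0,0,0,-0.036,0.003,0.023,0,0,0,0,-0.02,0,0.012,0,0,0,0,0,0,0,0,0,0,0]'

```text
clock: 13.05
position: [0.5554, -0.1529, 0.3476]
tool_rot: [0.208, 0.677, 0.674, -0.209]
contact_force: [-0.4, 0.3, -3.4]
opening: 0.736
gripper_force: 66.3
```

Run:
```python
from h import *
s=get_state();print(s["position"],s["joint_positions"].round(3),s["opening"])
d=q2R(s["tool_rot"]).as_matrix()[:,2];print("G",s["position"]+.15*d)
print(rel(np.array([.556,-.235,.215])-.15*tilt(-.6).as_matrix()[:,2],tilt(-.6)))
```

```text
[ 0.55539734 -0.15286085  0.34755245] [-0.269  0.482  1.543 -0.678  1.053  0.061] 0.735557764303236
G [ 0.55503834 -0.23754546  0.22374458]
(array([0.0071, 0.0006, 0.0058]), array([-0.002, -0.   , -0.003]))
```

Emit:
arm_command --steps '[-0.018,0,0.001,0,0.12,0,0,-0.018,0,0.001,0,0.12,0,0,-0.018,0,0.001,0,0.12,0,0,-0.018,0,0.001,0,0.12,0,0,-0.018,0,0.001,0,0.12,0,0]'

```text
clock: 13.55
position: [0.5561, -0.2342, 0.3749]
tool_rot: [-0.002, 0.706, 0.708, 0.002]
contact_force: [-0.6, 0.6, -2.7]
opening: 0.737
gripper_force: 66.3
```

Emit:
arm_command --steps '[-0.018,0,0.001,0,0.12,0,0,-0.018,0,0.001,0,0.12,0,0,-0.018,0,0.001,0,0.12,0,0,0,0,0,0,0,0,0,0,0,0,0,0,0,0]'

```text
clock: 14.05
position: [0.556, -0.2873, 0.3644]
tool_rot: [-0.127, 0.696, 0.696, 0.125]
contact_force: [0.2, 0.4, -1.1]
opening: 0.734
gripper_force: 66.2
```

Run:
```python
from h import *
s=get_state();print(s["clock"],s["position"],s["joint_positions"].round(3),s["opening"],s["contact_force"])
d=q2R(s["tool_rot"]).as_matrix()[:,2];print("G",s["position"]+.15*d,d)
```

```text
14.05 [ 0.55598843 -0.28730432  0.36435519] [-0.662  0.611  1.218  0.279  1.541 -0.702] 0.734164683801873 [ 0.24732239  0.41363609 -1.07405865]
G [ 0.55576098 -0.23471739  0.22387543] [-0.00151635  0.35057955 -0.93653173]
```

Emit:
arm_command --steps '[-0.012,0,0.0005,0,0.08,0,0,-0.012,0,0.0005,0,0.08,0,0,-0.012,0,0.0005,0,0.08,0,0,-0.012,0,0.0005,0,0.08,0,0,-0.012,0,0.0005,0,0.08,0,0]'

```text
clock: 14.55
position: [0.5566, -0.3367, 0.334]
tool_rot: [-0.262, 0.656, 0.657, 0.262]
contact_force: [-0.5, 0.1, -1.6]
opening: 0.736
gripper_force: 66.4
```

Emit:
arm_command --steps '[-0.012,0,0.0005,0,0.08,0,0,-0.012,0,0.0005,0,0.08,0,0,-0.012,0,0.0005,0,0.08,0,0,-0.012,0,0.0005,0,0.08,0,0,0,0,0,0,0,0,0]'

```text
clock: 15.05
position: [0.5563, -0.3662, 0.2932]
tool_rot: [-0.365, 0.607, 0.606, 0.362]
contact_force: [-1.1, -0.1, -2.2]
opening: 0.734
gripper_force: 66.4
```

Run:
```python
from h import *
s=get_state();print(s["clock"],s["position"],s["joint_positions"].round(3),s["opening"],s["contact_force"])
d=q2R(s["tool_rot"]).as_matrix()[:,2];print("G",s["position"]+.15*d,d)
i=snapshot("side");t=snapshot("top")
cv2.imwrite("pics/s8.png",np.hstack([cv2.resize(i[80:240,250:410],None,fx=2.5,fy=2.5),cv2.resize(t[120:280,340:500],None,fx=2.5,fy=2.5)])[:,:,::-1])
```

```text
15.05 [ 0.55631944 -0.36618558  0.29322838] [-0.825  0.905  1.023  0.729  2.031 -0.78 ] 0.7343978318557546 [-1.06902371 -0.08285252 -2.15770987]
G [ 0.555899   -0.23385572  0.22259814] [-0.00280297  0.88219908 -0.47086827]
```

View pics/s8.png

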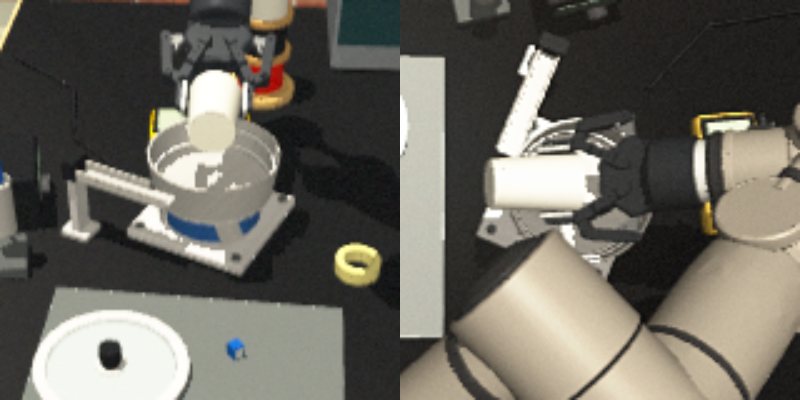

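Emit:
arm_command --steps '[-0.012,0,0.0005,0,0.08,0,0,-0.012,0,0.0005,0,0.08,0,0,-0.012,0,0.0005,0,0.08,0,0,-0.012,0,0.0005,0,0.08,0,0,0,0,0,0,0,0,0]'

```text
clock: 15.65
position: [0.5562, -0.3819, 0.2487]
tool_rot: [-0.456, 0.541, 0.54, 0.455]
contact_force: [0.1, -0.1, -2.5]
opening: 0.739
gripper_force: 66.4
```

Emit:
arm_command --steps '[0,0,0,0,0,0,0,-0.012,0,0.0005,0,0.08,0,0,0,0,0,0,0,0,0,0,0,0,0,0,0,0,0,0,0,0,0,0,0]'

```text
clock: 16.15
position: [0.5561, -0.3842, 0.2394]
tool_rot: [-0.476, 0.523, 0.523, 0.476]
contact_force: [0.1, -0.1, -2.8]
opening: 0.734
gripper_force: 66.3
```

Run:
```python
from h import *
s=get_state();print(s["clock"],s["position"],s["joint_positions"].round(3),s["opening"],s["contact_force"])
d=q2R(s["tool_rot"]).as_matrix()[:,2];print("G",s["position"]+.15*d,d)
i=snapshot("side");t=snapshot("top")
print(blobs("s",i,(100,120,60),(125,255,255),4),"\n",blobs("t",t,(100,120,60),(125,255,255),4))
cv2.imwrite("pics/s9.png",np.hstack([cv2.resize(i[80:240,250:410],None,fx=2.5,fy=2.5),cv2.resize(t[120:280,340:500],None,fx=2.5,fy=2.5)])[:,:,::-1])
```

```text
16.15 [ 0.55609518 -0.38419544  0.23943858] [-0.856  1.067  0.977  0.992  2.247 -0.727] 0.7342991156730544 [ 0.09450685 -0.14051454 -2.75729303]
G [ 0.55605163 -0.23486267  0.22530626] [-2.90363038e-04  9.95551783e-01 -9.42155150e-02]
[(array([247.2, 146.7]), [np.int32(244), np.int32(141), np.int32(7), np.int32(13), np.int32(73)]), (array([326.9, 171.5]), [np.int32(317), np.int32(166), np.int32(21), np.int32(10), np.int32(100)]), (array([349. , 169.2]), [np.int32(346), np.int32(166), np.int32(7), np.int32(7), np.int32(24)]), (array([343.1, 218.5]), [np.int32(341), np.int32(215), np.int32(6), np.int32(9), np.int32(31)])] 
 [(array([377.1, 106.6]), [np.int32(374), np.int32(103), np.int32(7), np.int32(9), np.int32(40)]), (array([152.2, 123. ]), [np.int32(145), np.int32(118), np.int32(15), np.int32(10), np.int32(129)]), (array([327.1, 214.2]), [np.int32(325), np.int32(212), np.int32(5), np.int32(5), np.int32(18)])]
```

View pics/s9.png

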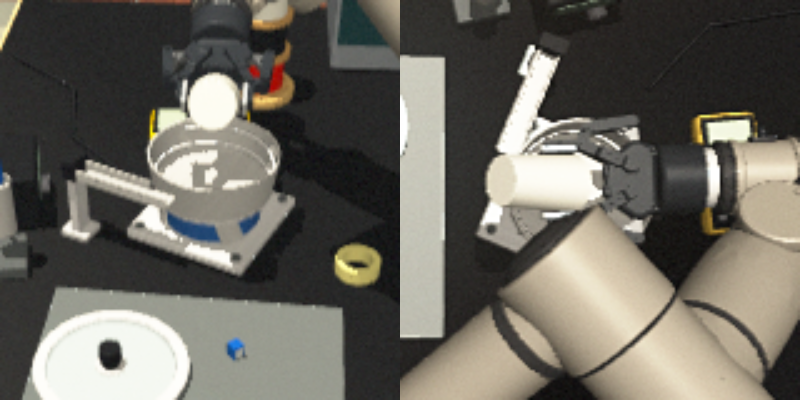

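Emit:
arm_command --steps '[-0.012,0,0.0005,0,0.08,0,0,-0.012,0,0.0005,0,0.08,0,0,-0.012,0,0.0005,0,0.08,0,0,0,0,0,0,0,0,0,0,0,0,0,0,0,0]'

```text
clock: 16.75
position: [0.5559, -0.3833, 0.2024]
tool_rot: [-0.535, 0.462, 0.462, 0.535]
contact_force: [-0.1, 0.7, -1.5]
opening: 0.736
gripper_force: 66.2
```

```bash
cat > pr.py <<'E'
from h import *
s=get_state();print(s["clock"],s["position"],s["joint_positions"].round(3),s["opening"],s["contact_force"])
d=q2R(s["tool_rot"]).as_matrix()[:,2];print("G",s["position"]+.15*d,d)
i=snapshot("side");t=snapshot("top")
for n,im,x0,x1,y0,y1 in(("side",i,280,400,100,230),("top",t,265,450,140,260)):
    print([(b[0],b[1][4]) for b in blobs(n,im,(100,120,60),(125,255,255),4) if x0<b[0][0]<x1 and y0<b[0][1]<y1])
E
python3 pr.py
```

```text
16.75 [ 0.55592744 -0.3833293   0.20242356] [-0.854  1.159  0.98   1.166  2.357 -0.672] 0.7359361708512429 [-0.10081144  0.68120656 -1.51358452]
G [ 0.55590438 -0.234947    0.22439386] [-1.53767377e-04  9.89215300e-01  1.46468653e-01]
[(array([339.3, 133.3]), np.int32(11)), (array([331.3, 134.3]), np.int32(20)), (array([334.7, 150.1]), np.int32(38)), (array([326.8, 171.4]), np.int32(100)), (array([349. , 169.2]), np.int32(24)), (array([343.1, 218.5]), np.int32(31))]
[(array([417. , 190.2]), np.int32(6)), (array([327.2, 214.2]), np.int32(17))]
```

Emit:
arm_command --steps '[0,0,0,0,0,0,0,-0.012,0,0.0005,0,0.08,0,0,-0.012,0,0.0005,0,0.08,0,0,-0.006,0,0,0,0.04,0,0,0,0,0,0,0,0,0]'

```text
clock: 17.35
position: [0.5558, -0.3756, 0.1723]
tool_rot: [0.58, -0.405, -0.405, -0.579]
contact_force: [0.9, 0.7, -1.5]
opening: 0.733
gripper_force: 66.2
```

```bash
echo 'cv2.imwrite("pics/last.png",np.hstack([cv2.resize(i[80:240,250:410],None,fx=2.5,fy=2.5),cv2.resize(t[120:280,340:500],None,fx=2.5,fy=2.5)])[:,:,::-1])' >>pr.py; python3 pr.py
```

```text
17.35 [ 0.55582363 -0.37557667  0.17225063] [-0.841  1.228  1.001  1.325  2.44  -0.613] 0.7333877188125504 [ 0.90661479  0.67427621 -1.49127552]
G [ 0.55583576 -0.23469334  0.22374712] [8.08739867e-05 9.39222172e-01 3.43309926e-01]
[(array([330.6, 145.2]), np.int32(81)), (array([344.1, 149.6]), np.int32(40)), (array([326.8, 171.4]), np.int32(99)), (array([349. , 169.2]), np.int32(24)), (array([343.1, 218.5]), np.int32(31))]
[(array([327.2, 214.2]), np.int32(19))]
```

View pics/last.png

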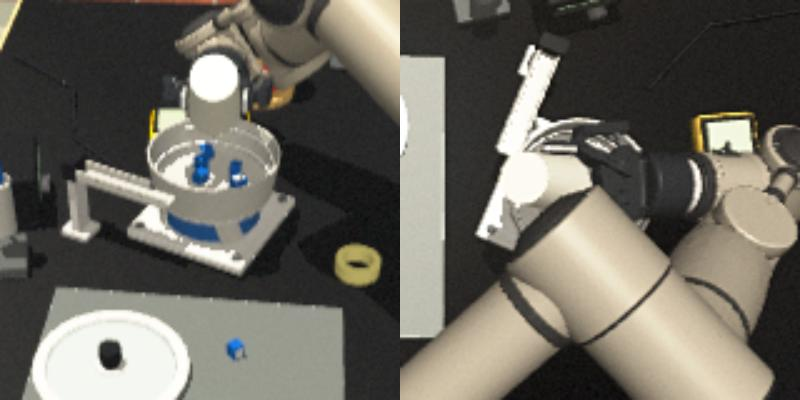

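Emit:
arm_command --steps '[0,0,-0.015,0,0,0,0,0,0,0.015,0,0,0,0,0,0,-0.015,0,0,0,0,0,0,0.015,0,0,0,0,0,0,0,0,0,0,0]'

```text
clock: 17.95
position: [0.5561, -0.3756, 0.1746]
tool_rot: [-0.579, 0.406, 0.407, 0.579]
contact_force: [1.3, 0.1, -0.7]
opening: 0.733
gripper_force: 66.1
```

Emit:
arm_command --steps '[0.021,0,0.0015,0,-0.14,0,0,0.021,0,0.0015,0,-0.14,0,0,0.021,0,0.0015,0,-0.14,0,0,0.021,0,0.0015,0,-0.14,0,0,0.021,0,0.0015,0,-0.14,0,0]'

```text
clock: 18.45
position: [0.5555, -0.3767, 0.2781]
tool_rot: [-0.402, 0.581, 0.581, 0.403]
contact_force: [1.2, 0.1, -1.3]
opening: 0.737
gripper_force: 66.1
```

Emit:
arm_command --steps '[0.021,0,0.0015,0,-0.14,0,0,0.021,0,0.0015,0,-0.14,0,0,0.021,0,0.0015,0,-0.14,0,0,0.021,0,0.0015,0,-0.14,0,0,0.021,0,0.0015,0,-0.14,0,0]'

```text
clock: 18.95
position: [0.5556, -0.3092, 0.3574]
tool_rot: [-0.178, 0.684, 0.684, 0.18]
contact_force: [0.2, 0.5, -2.3]
opening: 0.741
gripper_force: 66.1
```

Emit:
arm_command --steps '[0.021,0,0.0015,0,-0.14,0,0,0.021,0,0.0015,0,-0.14,0,0,0.021,0,0.0015,0,-0.14,0,0,0.021,0,0.0015,0,-0.14,0,0,0.021,0,0.0015,0,-0.14,0,0]'

```text
clock: 19.45
position: [0.5557, -0.2067, 0.3745]
tool_rot: [0.067, 0.704, 0.704, -0.064]
contact_force: [-0.2, -0.4, -1.6]
opening: 0.735
gripper_force: 66.0
```

Emit:
arm_command --steps '[0.021,0,0.0015,0,-0.14,0,0,0.021,0,0.0015,0,-0.14,0,0,0.021,0,0.0015,0,-0.14,0,0,0,0,0,0,0,0,0,0,0,0,0,0,0,0]'

```text
clock: 19.95
position: [0.556, -0.1492, 0.3491]
tool_rot: [0.208, 0.676, 0.676, -0.208]
contact_force: [-0.2, 0.1, -1.2]
opening: 0.733
gripper_force: 66.5
```

```bash
python3 pr.py; python3 -c "
from h import *
print(rel(np.array([.53,.1939,.300]),tilt(-.6)), rel(np.array([.53,.1939,.200]),tilt(-.6)))"
```

```text
19.95 [ 0.55600193 -0.14917477  0.34909719] [-0.263  0.48   1.541 -0.672  1.057  0.058] 0.7325649383775537 [-0.18473522  0.0915509  -1.17743795]
G [ 0.55608775 -0.2334124   0.22498428] [ 5.72138182e-04 -5.61584198e-01 -8.27419399e-01]
[(array([329.6, 148.4]), np.int32(47)), (array([343.8, 149.5]), np.int32(37)), (array([326.8, 171.4]), np.int32(99)), (array([349. , 169.2]), np.int32(24)), (array([343.1, 218.5]), np.int32(31))]
[(array([419.9, 191.3]), np.int32(20)), (array([429.8, 192.9]), np.int32(28)), (array([416. , 206.6]), np.int32(21)), (array([327.3, 214.2]), np.int32(18))]
(array([ 0.3125, -0.0267, -0.1528]), array([ 0.   , -0.002, -0.003])) (array([ 0.3688, -0.0269, -0.0701]), array([ 0.   , -0.002, -0.003]))
```

Emit:
arm_command --steps '[0.02,-0.002,-0.01,0,0,0,0,0.039,-0.0035,-0.019,0,0,0,0,0.039,-0.0035,-0.019,0,0,0,0,0.039,-0.0035,-0.019,0,0,0,0,0.039,-0.0035,-0.019,0,0,0,0]'

```text
clock: 20.55
position: [0.5401, 0.0445, 0.3208]
tool_rot: [0.208, 0.677, 0.675, -0.208]
contact_force: [0.7, -0.5, -0.8]
opening: 0.737
gripper_force: 66.4
```

Emit:
arm_command --steps '[0.039,-0.0035,-0.019,0,0,0,0,0.039,-0.0035,-0.019,0,0,0,0,0.039,-0.0035,-0.019,0,0,0,0,0.0195,0,-0.009,0,0,0,0,0,0,0,0,0,0,0]'

```text
clock: 21.05
position: [0.5299, 0.1961, 0.2975]
tool_rot: [0.208, 0.675, 0.676, -0.208]
contact_force: [1.2, -0.4, -1.2]
opening: 0.742
gripper_force: 66.5
```

```bash
python3 pr.py; python3 -c "
from h import *
print(rel(np.array([.53,.1939,.199]),tilt(-.6)))"
```

```text
21.05 [0.52991046 0.19608341 0.29752854] [ 0.35   0.598  1.49  -0.575  1.327  0.569] 0.7420542400781924 [ 1.20812559 -0.43233561 -1.20926068]
G [0.53000623 0.11183072 0.17342585] [ 6.38427562e-04 -5.61684556e-01 -8.27351226e-01]
[]
[(array([410.1, 191.9]), np.int32(29)), (array([419.7, 191.4]), np.int32(20)), (array([429.8, 192.9]), np.int32(28)), (array([416. , 206.6]), np.int32(21)), (array([327.2, 214.2]), np.int32(19))]
(array([ 0.056 , -0.0001,  0.0816]), array([-0.   , -0.002, -0.001]))
```

Emit:
arm_command --steps '[0.014,0,0.021,0,0,0,0,0.014,0,0.021,0,0,0,0,0.014,0,0.021,0,0,0,0,0.008,0,0.011,0,0,0,0,0.006,0,0.008,0,0,0,0]'

```text
clock: 21.65
position: [0.5298, 0.193, 0.1978]
tool_rot: [0.209, 0.676, 0.675, -0.209]
contact_force: [-2.2, 9.1, 21.1]
opening: 0.735
gripper_force: 69.1
```

Emit:
arm_command --steps '[0,0,0,0,0,0,0,0,0,0,0,0,0,0.85,0,0,0,0,0,0,1,0,0,0,0,0,0,1,0,0,0,0,0,0,1]'

```text
clock: 22.15
position: [0.5294, 0.1944, 0.1986]
tool_rot: [0.209, 0.676, 0.676, -0.209]
contact_force: [-0.6, 0.1, -0.3]
opening: 0.995
gripper_force: 0.0
```

Emit:
arm_command --steps '[0,0,-0.02,0,0,0,1,0,0,-0.03,0,0,0,1,0,0,-0.04,0,0,0,1,0,0,-0.04,0,0,0,1,0,0,0,0,0,0,1]'

```text
clock: 22.65
position: [0.5298, 0.2704, 0.3105]
tool_rot: [0.211, 0.676, 0.676, -0.204]
contact_force: [0.6, -0.7, 0.7]
opening: 1.0
gripper_force: 0.0
```

```bash
python3 pr.py
python3 - <<'E'
from h import *
t=snapshot("top");i=snapshot("side")
o=np.hstack([cv2.resize(t[130:270,260:460],None,fx=2,fy=2),cv2.resize(t[170:225,385:445],None,fx=6.6,fy=5.1,interpolation=2)])
o2=np.hstack([cv2.resize(i[120:180,295:375],None,fx=4.5,fy=4.5,interpolation=2),cv2.resize(i[180:280,245:395],None,fx=2.9,fy=2.7)])
w=min(o.shape[1],o2.shape[1]);cv2.imwrite("pics/a10.png",np.vstack([o[:,:w],o2[:,:w]])[:,:,::-1]);print(w)
E
```

```text
22.65 [0.52981679 0.27040583 0.31048301] [ 0.463  0.643  1.36  -0.535  1.443  0.616] 1.0003964399855296 [ 0.63307721 -0.67795221  0.69352757]
G [0.53114329 0.18625149 0.18632066] [ 0.00884334 -0.56102888 -0.82774899]
[(array([330.5, 145.2]), np.int32(82)), (array([343.6, 148.5]), np.int32(29)), (array([348.8, 170.3]), np.int32(11))]
[(array([410.1, 191.8]), np.int32(28)), (array([419.8, 191.3]), np.int32(21)), (array([429.8, 192.9]), np.int32(28)), (array([416. , 206.6]), np.int32(21)), (array([327.2, 214.3]), np.int32(20))]
795
```

View pics/a10.png

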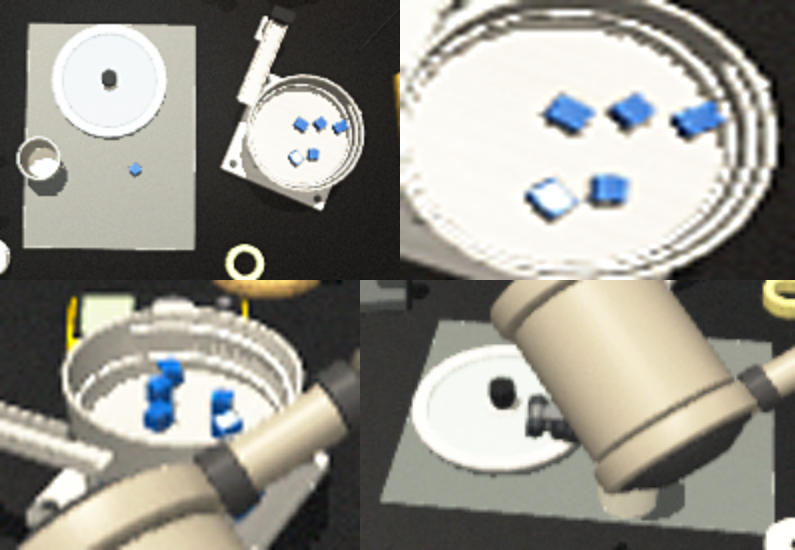

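Emit:
arm_command --steps '[0,0,-0.01,0,0.12,0,1,0,0,-0.01,0,0.12,0,1,0,0,-0.01,0,0.12,0,1,0,0,-0.01,0,0.12,0,1,0,0,-0.01,0,0.12,0,1]'

```text
clock: 23.35
position: [0.5293, 0.2845, 0.3505]
tool_rot: [-0.002, 0.708, 0.707, 0.001]
contact_force: [-0.2, -0.6, -0.4]
opening: 1.002
gripper_force: 0.0
```

Emit:
arm_command --steps '[-0.04,0,0,0,0,0,1,-0.05,0,0,0,0,0,1,-0.05,0,0,0,0,0,1,-0.04,0,0,0,0,-0.13,1,0,0,0,0,0,-0.13,1]'

```text
clock: 23.85
position: [0.5291, 0.1, 0.3503]
tool_rot: [-0.001, 0.61, 0.792, -0.002]
contact_force: [-0.5, 1.0, 0.1]
opening: 0.998
gripper_force: 0.0
```

Emit:
arm_command --steps '[0,0,0,0,0,-0.13,1,0,0,0,0,0,-0.13,1,0,0,0,0,0,-0.13,1,0,0,0,0,0,-0.13,1,0,0,0,0,0,0,1]'

```text
clock: 24.35
position: [0.529, 0.1044, 0.3503]
tool_rot: [-0.001, 0.385, 0.923, -0.001]
contact_force: [0.5, -0.3, -0.1]
opening: 0.998
gripper_force: 0.0
```

```bash
python3 pr.py
python3 - <<'E'
from h import *
print(rel((.517,-.038,.179),down(np.pi/4)))
print(tri((327.2,214.2),(343.1,218.0)),cast("side",(343.1,218.5),.012),cast("top",(327.2,214.2),.022))
E
```

```text
24.35 [0.52900826 0.10436539 0.35028104] [ 0.053  0.418  1.567 -0.     1.16  -0.727] 0.997758063965282 [ 0.51705695 -0.33097504 -0.13067337]
G [0.52859103 0.10432209 0.20028163] [-2.78151627e-03 -2.88671082e-04 -9.99996090e-01]
[(array([320.4, 169.2]), np.int32(30)), (array([343.1, 218.5]), np.int32(31))]
[(array([410.1, 191.9]), np.int32(29)), (array([419.8, 191.3]), np.int32(21)), (array([429.8, 192.9]), np.int32(28)), (array([416. , 206.6]), np.int32(21)), (array([327.3, 214.3]), np.int32(19))]
(array([-0.0935, -0.1082,  0.1717]), array([-0.001, -0.001, -0.01 ]))
(array([ 0.5179, -0.0367,  0.0178]), np.float64(0.0054)) [ 0.5206 -0.0408  0.012 ] [ 0.5149 -0.0365  0.022 ]
```

Emit:
arm_command --steps '[-0.0234,-0.027,0,0,0,-0.01,1,-0.0234,-0.027,0,0,0,0,1,-0.0234,-0.027,0,0,0,0,1,-0.0234,-0.027,0,0,0,0,1,0,0,0.04,0,0,0,1]'

```text
clock: 24.95
position: [0.5208, -0.0415, 0.3151]
tool_rot: [0.005, 0.384, 0.923, 0.0]
contact_force: [0.6, 0.7, -0.7]
opening: 0.999
gripper_force: 0.0
```

Emit:
arm_command --steps '[0,0,0.04,0,0,0,1,0,0,0.04,0,0,0,1,0,0,0.03,0,0,0,1,0,0,0.021,0,0,0,1,0,0,0,0,0,0,1]'

```text
clock: 25.45
position: [0.5182, -0.0374, 0.1777]
tool_rot: [-0.003, 0.382, 0.924, -0.001]
contact_force: [0.8, 0.2, 0.3]
opening: 1.0
gripper_force: 0.0
```

Emit:
arm_command --steps '[0,0,0,0,0,0,0,0,0,0,0,0,0,0,0,0,0,0,0,0,0,0,0,0,0,0,0,0,0,0,0,0,0,0,0]'

```text
clock: 25.95
position: [0.5197, -0.0375, 0.1814]
tool_rot: [0.001, 0.381, 0.925, 0.0]
contact_force: [-3.7, 1.6, 15.5]
opening: 0.156
gripper_force: 61.9
```

Emit:
arm_command --steps '[0,0,0,0,0,0,0,0,0,0,0,0,0,0,0,0,0,0,0,0,0,0,0,-0.02,0,0,0,0,0,0,-0.04,0,0,0,0]'

```text
clock: 26.45
position: [0.5184, -0.0373, 0.2391]
tool_rot: [-0.003, 0.381, 0.925, -0.0]
contact_force: [0.8, -0.1, 0.0]
opening: 0.153
gripper_force: 58.6
```

```bash
python3 pr.py
python3 - <<'E'
from h import *
print(rel((.554,-.275,.33),down(np.pi/4)))
E
```

```text
26.45 [ 0.51844798 -0.03729763  0.23910424] [-0.219  0.529  1.745  0.     0.874 -1.009] 0.15341991462919094 [ 0.84332935 -0.0979039   0.03846277]
G [ 0.51755225 -0.03708571  0.08910706] [-0.00597158  0.00141282 -0.99998117]
[(array([330.6, 138.8]), np.int32(5)), (array([328.8, 147.5]), np.int32(38)), (array([324.9, 171. ]), np.int32(79)), (array([346.8, 202.9]), np.int32(9))]
[(array([410.1, 191.9]), np.int32(29)), (array([419.8, 191.3]), np.int32(21)), (array([429.8, 192.9]), np.int32(28)), (array([416. , 206.6]), np.int32(21))]
(array([-0.1911, -0.1449, -0.0843]), array([0.005, 0.007, 0.005]))
```

Emit:
arm_command --steps '[0,0,-0.04,0,0,0,0,0,0,-0.04,0,0,0,0,-0.02,-0.015,-0.02,0,0,0,0,-0.034,-0.026,0,0,0,0,0,-0.034,-0.026,0,0,0,0,0]'

```text
clock: 27.05
position: [0.5349, -0.1477, 0.3415]
tool_rot: [0.001, 0.38, 0.925, 0.0]
contact_force: [-0.3, 0.3, -0.9]
opening: 0.153
gripper_force: 58.7
```

Emit:
arm_command --steps '[-0.034,-0.026,0,0,0,0,0,-0.034,-0.026,0,0,0,0,0,-0.034,-0.026,0,0,0,0,0,0,0,0.03,0,0,0,0,0,0,0.03,0,0,0,0]'

```text
clock: 27.55
position: [0.5521, -0.2759, 0.2798]
tool_rot: [0.001, 0.382, 0.924, -0.0]
contact_force: [0.3, 0.0, -0.9]
opening: 0.156
gripper_force: 58.6
```

Emit:
arm_command --steps '[0,0,0.022,0,0,0,0,0,0,0,0,0,0,0,0,0,0,0,0,0,0.5,0,0,0,0,0,0,0.5,0,0,0,0,0,0,0.5]'

```text
clock: 28.05
position: [0.5526, -0.2742, 0.2598]
tool_rot: [0.001, 0.38, 0.925, -0.0]
contact_force: [0.5, -0.2, 0.3]
opening: 0.5
gripper_force: 0.1
```

Emit:
arm_command --steps '[0,0,-0.04,0,0,0,0.5,0,0,-0.05,0,0,0,1,0,0,-0.04,0,0,0,1,0.03,0.04,0,0,0,0,1,0.03,0.04,0,0,0,0,1]'

```text
clock: 28.55
position: [0.5658, -0.1751, 0.3912]
tool_rot: [0.003, 0.382, 0.924, 0.0]
contact_force: [0.8, 0.3, -0.4]
opening: 0.999
gripper_force: 0.0
```

Emit:
arm_command --steps '[0.01,0.048,0,0,0,0,1,0,0.04,0,0,0,0,1,-0.02,0.04,0,0,0,0,1,-0.02,0.03,0,0,0,0,1,0,0,0,0,0,0,1]'

```text
clock: 29.05
position: [0.7013, -0.082, 0.3874]
tool_rot: [0.0, 0.379, 0.925, 0.0]
contact_force: [-0.2, -0.0, 0.0]
opening: 0.996
gripper_force: 0.0
```

```bash
python3 pr.py
python3 - <<'E'
from h import *
t=cv2.cvtColor(snapshot("top"),7);i=cv2.cvtColor(snapshot("side"),7)
def dk(g,x0,y0,x1,y1):
    k,_,st,c=cv2.connectedComponentsWithStats((g[y0:y1,x0:x1]<90).astype(np.uint8));return [(np.round(c[j]+[x0,y0],1),st[j][4]) for j in range(1,k) if st[j][4]>10]
print(dk(t,298,148,330,190),dk(i,275,190,325,225))
print(rel((.658,0,.3),down(np.pi/2)))
E
```

```text
29.05 [ 0.7012811  -0.08200214  0.38736039] [-2.250e-01  7.050e-01  9.570e-01  1.000e-03  1.478e+00 -1.018e+00] 0.9962821711193114 [-0.16537758 -0.02943492  0.04761185]
G [ 0.70143424 -0.08193512  0.23736048] [ 1.02095167e-03  4.46849454e-04 -9.99999379e-01]
[(array([330.5, 145.2]), np.int32(82)), (array([344.7, 149.3]), np.int32(31)), (array([336.3, 151.7]), np.int32(20)), (array([326.8, 171.4]), np.int32(100)), (array([349. , 169.2]), np.int32(24))]
[(array([410.1, 191.8]), np.int32(28)), (array([419.8, 191.3]), np.int32(21)), (array([429.8, 192.9]), np.int32(28)), (array([405.6, 200.1]), np.int32(19)), (array([416.1, 207.1]), np.int32(24)), (array([407.2, 210. ]), np.int32(5))]
[(array([321.1, 149.1]), np.int32(15))] [(array([307.7, 197.5]), np.int32(566)), (array([293.6, 220.7]), np.int32(64))]
(array([0.0877, 0.0318, 0.0892]), array([-0.   ,  0.   , -0.781]))
```

Run:
```python
from h import *
print(proj("side",(.658,0,.032)),proj("top",(.658,0,.044)),cast("side",(293.6,220.7),.032))
t=cv2.imread("pics/t5.png",0);x0,y0=300,155;k,_,st,c=cv2.connectedComponentsWithStats((t[155:185,300:330]<90).astype(np.uint8));print([(c[j]+[x0,y0],st[j][4]) for j in range(1,k)])
# bowl rim centre: outer edge of the open bowl, top view
t=cv2.cvtColor(snapshot("top"),7);e=cv2.Canny(cv2.GaussianBlur(t,(3,3),0),60,150)
ys,xs=np.nonzero(e);best=[]
from scipy.optimize import least_squares
for R_ in(.086,.082):
  for c0 in((.557,-.281),):
    c=np.array(c0)
    for it in range(10):
        th=np.linspace(0,2*np.pi,180);P=np.array([proj("top",(c[0]+R_*np.cos(a),c[1]+R_*np.sin(a),.12)) for a in th])
        cen=proj("top",(*c,.12));D=P-cen;n=D/np.linalg.norm(D,axis=1)[:,None]
        A,b=[],[]
        for p,q in zip(P,n):
            s=np.arange(-4,4.01,.25);v=cv2.remap(t.astype(np.float32),(p[0]+s*q[0]).astype(np.float32)[None],(p[1]+s*q[1]).astype(np.float32)[None],1)[0]
            g=np.gradient(v);j=np.argmin(g)
            if g[j]<-8:A.append(q);b.append(s[j])
        A,b=np.array(A),np.array(b);k=np.abs(b-np.median(b))<1.5
        sol=np.linalg.lstsq(np.c_[A[k],np.ones(k.sum())],b[k],rcond=None)[0]
        new=cast("top",cen+sol[:2],.12)[:2];
        if np.linalg.norm(new-c)<2e-4:break
        c=new
    print(R_,c,k.sum(),len(b),sol)
```

```text
[294.3 221.1] [314.5 167.9] [ 0.6601 -0.0016  0.032 ]
[(array([314., 169.]), np.int32(47)), (array([300. , 175.5]), np.int32(2)), (array([302.55, 182.4 ]), np.int32(20))]
0.086 [ 0.557  -0.2823] 123 177 [-0.03769328  0.06955051 -0.16238927]
0.082 [ 0.5566 -0.2823] 130 174 [ 4.99641696e-04 -2.40279252e-02  1.20146134e+00]
```

Emit:
arm_command --steps '[0.029,0.0106,0,0,0,0,1,0.029,0.0106,0,0,0,0,1,0.0297,0.0106,0,0,0,0,1,0,0,0.05,0,0,0,1,0,0,0.05,0,0,0,1]'

```text
clock: 29.8
position: [0.6579, 0.0008, 0.291]
tool_rot: [0.003, 0.38, 0.925, 0.001]
contact_force: [1.1, -0.1, 0.2]
opening: 1.0
gripper_force: 0.0
```

Emit:
arm_command --steps '[0,0,0.05,0,0,0,1,0,0,0.025,0,0,0,1,0,0,0.016,0,0,0,1,0,0,0,0,0,0,1,0,0,0,0,0,0,0.5]'

```text
clock: 30.3
position: [0.6591, -0.0001, 0.1994]
tool_rot: [0.001, 0.381, 0.925, 0.0]
contact_force: [-0.5, -0.9, -0.1]
opening: 0.855
gripper_force: 0.0
```

Emit:
arm_command --steps '[0,0,0,0,0,0,0,0,0,0,0,0,0,0,0,0,0,0,0,0,0,0,0,0,0,0,0,0,0,0,0,0,0,0,0]'

```text
clock: 30.8
position: [0.6589, 0.0003, 0.199]
tool_rot: [0.001, 0.381, 0.925, 0.0]
contact_force: [-0.5, 0.1, 6.3]
opening: 0.278
gripper_force: 58.7
```

```bash
python3 pr.py; python3 -c "
from h import *
print(rel((.5585,-.282,.40),down(np.pi/4)))"
```

```text
30.8 [6.58925434e-01 2.69707357e-04 1.99040141e-01] [-0.116  0.785  1.348  0.     1.006 -0.906] 0.27837259029302397 [-0.47486476  0.08332378  6.33748353]
G [6.59214675e-01 2.38412722e-04 4.90404227e-02] [ 1.92827193e-03 -2.08630899e-04 -9.99998119e-01]
[(array([330.5, 145.2]), np.int32(82)), (array([344.7, 149.3]), np.int32(31)), (array([336.4, 151.6]), np.int32(19)), (array([326.8, 171.4]), np.int32(99)), (array([349. , 169.2]), np.int32(24))]
[(array([410.1, 191.9]), np.int32(29)), (array([419.7, 191.4]), np.int32(20)), (array([429.8, 192.9]), np.int32(28)), (array([405.5, 200. ]), np.int32(18)), (array([416.1, 207.2]), np.int32(23)), (array([407.2, 210. ]), np.int32(5))]
(array([-0.1276, -0.271 , -0.2011]), array([0.001, 0.001, 0.005]))
```

Emit:
arm_command --steps '[0,0,-0.02,0,0,0,0,0,0,-0.04,0,0,0,0,0,0,-0.05,0,0,0,0,0,0,-0.05,0,0,0,0,0,0,-0.04,0,0,0,0]'

```text
clock: 31.4
position: [0.6583, 0.0004, 0.4007]
tool_rot: [0.001, 0.38, 0.925, 0.0]
contact_force: [-0.1, -0.1, -2.2]
opening: 0.276
gripper_force: 59.2
```

Emit:
arm_command --steps '[-0.01,-0.02,0,0,0,0,0,-0.018,-0.039,0,0,0,0,0,-0.019,-0.039,0,0,0,0,0,-0.018,-0.039,0,0,0,0,0,-0.018,-0.039,0,0,0,0,0]'

```text
clock: 31.9
position: [0.5928, -0.1844, 0.3973]
tool_rot: [-0.0, 0.38, 0.925, 0.0]
contact_force: [0.5, 0.1, -2.8]
opening: 0.278
gripper_force: 59.4
```

Emit:
arm_command --steps '[-0.018,-0.039,0,0,0,0,0,-0.018,-0.039,0,0,0,0,0,-0.009,-0.018,0,0,0,0,0,0,0,0,0,0,0,0,0,0,0,0,0,0,0]'

```text
clock: 32.4
position: [0.5579, -0.2831, 0.3972]
tool_rot: [-0.0, 0.381, 0.925, 0.0]
contact_force: [0.5, -0.2, -2.1]
opening: 0.284
gripper_force: 59.5
```

```bash
python3 pr.py
python3 - <<'E'
from h import *
print(rel((.5585,-.282,.309),down(np.pi/4)))
p=get_state()["position"];P=(p[0]-.001,p[1],p[2]-.308+.125)
# flange circle in side picture vs prediction from TCP
i=snapshot("side");cv2.imwrite("pics/s11.png",i[:,:,::-1])
m=cv2.inRange(i,(150,150,150),(255,255,255))
c=[k for k in cv2.findContours(m,0,1)[0] if cv2.contourArea(k)>300]
for k in c:
    q=cv2.fitEllipse(cv2.convexHull(k));
    if np.hypot(*(np.array(q[0])-proj("side",P)))<25: print(q,proj("side",P),cast("side",q[0],P[2]),P)
E
```

```text
32.4 [ 0.5579281  -0.28308163  0.3971626 ] [-5.920e-01  5.350e-01  1.235e+00  1.000e-03  1.372e+00 -1.381e+00] 0.28382795233397495 [ 0.51868003 -0.23130743 -2.09866671]
G [ 0.55784399 -0.28290519  0.24716273] [-5.60776096e-04  1.17625905e-03 -9.99999151e-01]
[(array([330.6, 145.4]), np.int32(83)), (array([344.6, 149.3]), np.int32(35)), (array([336.2, 151.7]), np.int32(19)), (array([326.8, 171.4]), np.int32(98)), (array([349. , 169.2]), np.int32(24))]
[]
(array([-0.0001, -0.    ,  0.0884]), array([ 0.   , -0.001,  0.006]))
((333.1309814453125, 126.5322265625), (56.935218811035156, 63.06673812866211), 67.06005859375) [336.3 114.2] [ 0.5629 -0.2122  0.2144] (np.float64(0.5574359358185265), np.float64(-0.2819751816280275), np.float64(0.21440299372714883))
```

Emit:
arm_command --steps '[0,0,0.03,0,0,0,0,0,0,0.025,0,0,0,0,0,0,0.012,0,0,0,0,0,0,0.01,0,0,0,0,0,0,0.006,0,0,0,0]'

```text
clock: 33.05
position: [0.5585, -0.2826, 0.3143]
tool_rot: [0.0, 0.38, 0.925, 0.0]
contact_force: [0.6, 0.2, -2.1]
opening: 0.28
gripper_force: 59.5
```

Emit:
arm_command --steps '[0,0,0.005,0,0,0,0,0,0,0,0,0,0,0,0,0,0,0,0,0,0,0,0,0,0,0,0,0,0,0,0,0,0,0,0]'

```text
clock: 33.55
position: [0.5582, -0.2831, 0.3101]
tool_rot: [0.0, 0.381, 0.925, -0.0]
contact_force: [0.3, -1.0, -3.4]
opening: 0.278
gripper_force: 59.5
```

```bash
python3 pr.py
```

```text
33.55 [ 0.55816542 -0.28312392  0.31010224] [-0.592  0.606  1.359  0.     1.176 -1.382] 0.27798297133140065 [ 0.25786636 -0.96882482 -3.43238914]
G [ 0.55828853 -0.28319237  0.1601023 ] [ 8.20729161e-04 -4.56307029e-04 -9.99999559e-01]
[(array([326.9, 171.5]), np.int32(100)), (array([349. , 169.1]), np.int32(25))]
[]
```

Emit:
arm_command --steps '[0,0,0.002,0,0,0,0,0,0,0,0,0,0,0,0,0,0,0,0,0,0.6,0,0,0,0,0,0,1,0,0,0,0,0,0,1]'

```text
clock: 34.15
position: [0.5582, -0.2831, 0.3078]
tool_rot: [0.0, 0.381, 0.925, 0.0]
contact_force: [-0.3, -0.8, -0.4]
opening: 0.777
gripper_force: 0.0
```

Emit:
arm_command --steps '[0,0,0,0,0,0,1,0,0,-0.03,0,0,0,1,0,0,-0.05,0,0,0,1,0,0,-0.04,0,0,0,1,0,0.04,0,0,0,0,1]'

```text
clock: 34.65
position: [0.585, -0.2575, 0.4353]
tool_rot: [0.006, 0.383, 0.924, -0.002]
contact_force: [1.4, 0.1, -0.0]
opening: 0.999
gripper_force: 0.0
```

Emit:
arm_command --steps '[0.02,0.04,0,0,0,0,1,0.02,0.045,0,0,0,0,1,0.02,0.045,0,0,0,0,1,0.02,0.045,0,0,0,0,1,0.02,0.045,0,0,0,0,1]'

```text
clock: 35.15
position: [0.6704, -0.026, 0.4278]
tool_rot: [0.0, 0.381, 0.925, 0.0]
contact_force: [0.8, -1.0, -0.3]
opening: 1.001
gripper_force: 0.0
```

Emit:
arm_command --steps '[0.02,0.045,0,0,0,0.13,1,0,0,0,0,0,0.13,1,0,0,0,0,0,0.13,1,0,0,0,0,0,0.13,1,0,0,0,0,0,0.13,1]'

```text
clock: 35.65
position: [0.6876, 0.0184, 0.4274]
tool_rot: [-0.0, 0.658, 0.753, -0.0]
contact_force: [-0.3, 0.2, 0.1]
opening: 1.0
gripper_force: 0.0
```

```bash
python3 pr.py
python3 - <<'E'
from h import *
T=snapshot("top");S=snapshot("side")
t=cv2.cvtColor(T,7);i=cv2.cvtColor(S,7)
def dk(g,x0,y0,x1,y1):
    k,_,st,c=cv2.connectedComponentsWithStats((g[y0:y1,x0:x1]<90).astype(np.uint8));return [(np.round(c[j]+[x0,y0],1),st[j][4]) for j in range(1,k) if st[j][4]>15]
a,b=dk(t,400,183,430,212),dk(i,325,125,348,148);print(a,b)
if a and b:print(tri(a[0][0],b[0][0]))
o=np.hstack([cv2.resize(T[150:270,200:460],None,fx=1.5,fy=2),cv2.resize(S[100:190,280:390],None,fx=3.3,fy=2.67)])
p=np.hstack([cv2.resize(T[155:245,195:245],None,fx=6,fy=3.5,interpolation=2)[:300],cv2.resize(S[190:360,240:400],None,fx=2.7,fy=1.76)[:299]]) if 0 else cv2.resize(S[190:350,240:420],None,fx=1.9,fy=1.9)
w=o.shape[1];pp=np.zeros((p.shape[0],w,3),np.uint8);pp[:,:p.shape[1]]=p
q=cv2.resize(T[155:245,195:245],None,fx=5,fy=3.3,interpolation=2);pp[:q.shape[0],400:400+q.shape[1]]=q
cv2.imwrite("pics/a12.png",np.vstack([o,pp])[:,:,::-1]);print(o.shape,pp.shape)
print(rel((.620,.275,.35),down(-.065)))
E
```

```text
35.65 [0.68757856 0.01841323 0.42744123] [-0.085  0.648  0.955  0.     1.538 -0.22 ] 0.999511746232998 [-0.33466246  0.2005597   0.13378902]
G [0.68754811 0.01842064 0.27744123] [-2.03040855e-04  4.94179647e-05 -9.99999978e-01]
[(array([326.8, 171.4]), np.int32(99)), (array([349. , 169.2]), np.int32(24))]
[]
[(array([413.1, 195.2]), np.int32(63))] [(array([335.1, 135.3]), np.int32(65))]
(array([ 0.558 , -0.2809,  0.1395]), np.float64(0.003))
(240, 753, 3) (304, 753, 3)
(array([ 0.2639, -0.0301,  0.0776]), array([-0.   , -0.   ,  0.208]))
```

View pics/a12.png

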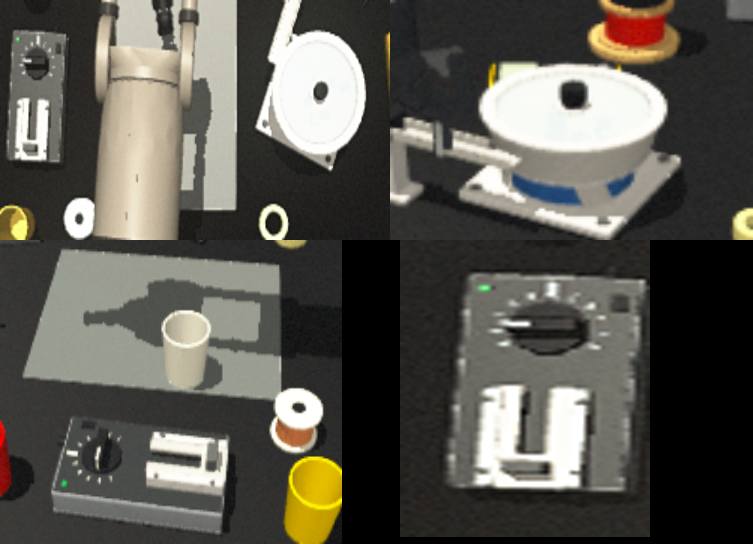

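Emit:
arm_command --steps '[0,0,0,0,0,0.143,1,0.0428,-0.0113,0,0,0,0,1,0.0428,-0.0113,0,0,0,0,0.5,0.0428,-0.0113,0,0,0,0,0.5,0.0428,-0.0113,0,0,0,0,0.5]'

```text
clock: 36.35
position: [0.6423, 0.1907, 0.4278]
tool_rot: [0.0, 0.707, 0.707, 0.0]
contact_force: [0.6, -0.1, 0.5]
opening: 0.52
gripper_force: 0.0
```

Emit:
arm_command --steps '[0.0428,-0.0113,0,0,0,0,0.5,0.0428,-0.0113,0,0,0,0,0.5,0,0,0.04,0,0,0,0.5,0,0,0.04,0,0,0,0.5,0,0,0,0,0,0,0.5]'

```text
clock: 36.85
position: [0.6191, 0.2752, 0.3414]
tool_rot: [-0.003, 0.707, 0.707, -0.005]
contact_force: [-1.5, 0.3, -0.5]
opening: 0.5
gripper_force: 0.0
```

```bash
python3 pr.py
python3 - <<'E'
from h import *
print(rel((.620,.275,.233),down(0)))
# white pointer from the unobstructed first pictures, both views
for n in("top","side"):
    g=cv2.cvtColor(cv2.imread(f"pics/{n}0.png"),6)
    x0,y0,x1,y1=(213,177,225,184) if n=="top" else (286,294,298,314)
    k,_,st,c=cv2.connectedComponentsWithStats((g[y0:y1,x0:x1]>140).astype(np.uint8))
    for j in range(1,k):print(n,np.round(c[j]+[x0,y0],1),st[j][4],cast(n,c[j]+[x0,y0],.078))
for P in((.62,.275,.078),(.62,.275,.056)):print(proj("top",P),proj("side",P))
E
```

```text
36.85 [0.61911768 0.27515576 0.34137734] [0.305 0.678 1.134 0.    1.342 0.305] 0.500339644299033 [-1.4841595   0.31909766 -0.5030351 ]
G [0.61741495 0.27461987 0.19138796] [-0.01135156 -0.00357264 -0.99992919]
[(array([326.9, 171.5]), np.int32(100)), (array([349. , 169.2]), np.int32(24))]
[]
(array([ 1.000e-04, -7.000e-04,  1.151e-01]), array([-0.001,  0.   , -0.002]))
top [214.5 177. ] 2 [0.6308 0.3025 0.078 ]
top [217.  179.8] 8 [0.6222 0.295  0.078 ]
top [214. 182.] 3 [0.6156 0.304  0.078 ]
side [286.  294.5] 2 [0.6384 0.2739 0.078 ]
side [291.1 301.9] 12 [0.6245 0.292  0.078 ]
side [291. 308.] 3 [0.6226 0.3072 0.078 ]
[223.6 180.3] [294.1 295.5]
[225.1 181.4] [294.6 301. ]
```

Emit:
arm_command --steps '[0,0,0.04,0,0,0,0.5,0,0,0.035,0,0,0,0.5,0,0,0.02,0,0,0,0.5,0,0,0.013,0,0,0,0.5,0,0,0,0,0,0,0.5]'

```text
clock: 37.45
position: [0.6211, 0.2748, 0.24]
tool_rot: [0.0, 0.708, 0.706, 0.0]
contact_force: [-0.4, 0.3, 0.8]
opening: 0.501
gripper_force: 0.0
```

Emit:
arm_command --steps '[0,0,0,0,0,0,0,0,0,0,0,0,0,0,0,0,0,0,0,0,0,0,0,0,0,0,0,0,0,0,0,0,0,0,0]'

```text
clock: 37.95
position: [0.6211, 0.2752, 0.2421]
tool_rot: [0.001, 0.708, 0.706, 0.002]
contact_force: [-0.4, -0.9, 6.6]
opening: 0.115
gripper_force: 59.1
```

```bash
python3 pr.py
```

```text
37.95 [0.62109798 0.27524244 0.24211796] [ 0.304  0.768  1.247 -0.     1.123  0.307] 0.11475946228531708 [-0.40669014 -0.86778162  6.59379715]
G [0.62169372 0.27541781 0.09211925] [ 0.00397162  0.00116909 -0.99999143]
[(array([326.9, 171.4]), np.int32(101))]
[]
```

Emit:
arm_command --steps '[0,0,0,0,0,0.136,0,0,0,0,0,0,0.136,0,0,0,0,0,0,0.136,0,0,0,0,0,0,0.136,0,0,0,0,0,0,0.136,0]'

```text
clock: 38.55
position: [0.6203, 0.2757, 0.2421]
tool_rot: [-0.0, 0.904, 0.427, 0.001]
contact_force: [-5.5, 1.4, 8.7]
opening: 0.115
gripper_force: 59.5
```

Emit:
arm_command --steps '[0,0,0,0,0,0.136,0,0,0,0,0,0,0.136,0,0,0,0,0,0,0.136,0,0,0,0,0,0,0.136,0,0,0,0,0,0,0.136,0]'

```text
clock: 39.05
position: [0.6198, 0.2765, 0.2421]
tool_rot: [-0.001, 0.995, 0.101, 0.0]
contact_force: [-7.2, 5.1, 8.9]
opening: 0.114
gripper_force: 59.5
```

Emit:
arm_command --steps '[0,0,0,0,0,0.136,0,0,0,0,0,0,0.136,0,0,0,0,0,0,0,0,0,0,0,0,0,0,0,0,0,0,0,0,0,0]'

```text
clock: 39.55
position: [0.6197, 0.277, 0.2421]
tool_rot: [-0.002, 0.999, -0.032, 0.0]
contact_force: [-6.4, 5.7, 9.4]
opening: 0.118
gripper_force: 59.4
```

```bash
python3 pr.py; python3 -c "
from h import *
print(rel((.62,.275,.24),down(-np.pi/2-.065)))"
```

```text
39.55 [0.61970173 0.27695019 0.24210988] [0.307 0.767 1.248 0.004 1.125 1.939] 0.11840552186008342 [-6.44544775  5.71096067  9.36828559]
G [0.61978521 0.27749806 0.0921109 ] [ 5.56505201e-04  3.65243869e-03 -9.99993175e-01]
[(array([326.9, 171.4]), np.int32(99))]
[]
(array([0.0004, 0.0019, 0.0021]), array([-0.004, -0.   ,  0.002]))
```

Emit:
arm_command --steps '[0,0,0,0,0,0,0.5,0,0,0,0,0,0,0.5,0,0,0,0,0,0,0.5,0,0,0,0,0,0,0.5,0,0,-0.02,0,0,0,0.5]'

```text
clock: 40.15
position: [0.6198, 0.2745, 0.2566]
tool_rot: [0.001, 0.999, -0.032, -0.003]
contact_force: [-0.5, 0.5, -0.1]
opening: 0.501
gripper_force: 0.0
```

Emit:
arm_command --steps '[0,0,-0.04,0,0,0,0.5,0,0,-0.05,0,0,0,0.3,0,0,-0.05,0,0,0,0,-0.04,0,0,0,0,0,0,-0.04,0,0,0,0,0,0]'

```text
clock: 40.65
position: [0.5406, 0.2798, 0.4016]
tool_rot: [-0.001, 0.999, -0.033, 0.002]
contact_force: [-1.3, 0.6, -0.8]
opening: -0.003
gripper_force: 0.0
```

Emit:
arm_command --steps '[-0.04,0,0,0,0,0,0,-0.04,0,0,0,0,0,0,-0.02,0,0,0,0,0,0,0,0,0,0,0,0,0,0,0,0,0,0,0,0]'

```text
clock: 41.15
position: [0.4413, 0.2866, 0.4001]
tool_rot: [-0.0, 0.999, -0.032, 0.001]
contact_force: [-0.2, 0.5, -0.7]
opening: -0.0
gripper_force: 0.0
```

```bash
python3 pr.py
python3 - <<'E'
from h import *
T=snapshot("top");S=snapshot("side")
o=np.hstack([cv2.resize(T[155:245,195:245],None,fx=6,fy=6,interpolation=2),cv2.resize(S[275:350,255:375],None,fx=4,fy=4,interpolation=2)[:300]] ) if 0 else np.zeros((550,790,3),np.uint8)
o[:540,:300]=cv2.resize(T[155:245,195:245],None,fx=6,fy=6,interpolation=2);o[:300,305:785]=cv2.resize(S[275:350,255:375],None,fx=4,fy=4,interpolation=2)
o[310:550,305:625]=cv2.resize(S[282:312,268:308],None,fx=8,fy=8,interpolation=2)
cv2.imwrite("pics/a13.png",o[:,:,::-1])
g=cv2.cvtColor(S,7)
k,_,st,c=cv2.connectedComponentsWithStats((g[282:312,268:308]>140).astype(np.uint8))
for j in range(1,k):print(np.round(c[j]+[268,282],1),st[j][4],cast("side",c[j]+[268,282],.078),cast("side",c[j]+[268,282],.049))
E
```

```text
41.15 [0.44130083 0.2866447  0.4000657 ] [ 0.43   0.348  1.529 -0.     1.263  2.065] -0.0001615501693740546 [-0.19278502  0.48964149 -0.70653526]
G [0.44152156 0.28671077 0.25006587] [ 1.47149507e-03  4.40444620e-04 -9.99998820e-01]
[(array([326.8, 171.4]), np.int32(100)), (array([349. , 169.2]), np.int32(24))]
[]
[277. 285.] 1 [0.6627 0.2502 0.078 ] [0.6684 0.2301 0.049 ]
[276. 289.] 1 [0.6632 0.2611 0.078 ] [0.6689 0.2415 0.049 ]
[291.3 291.7] 3 [0.6275 0.2655 0.078 ] [0.6318 0.246  0.049 ]
[275.  292.5] 2 [0.6639 0.2706 0.078 ] [0.6696 0.2513 0.049 ]
[286. 293.] 1 [0.639 0.27  0.078] [0.6438 0.2507 0.049 ]
[297.  292.5] 2 [0.6145 0.2667 0.078 ] [0.6183 0.2473 0.049 ]
[285.6 295.9] 19 [0.6388 0.2777 0.078 ] [0.6436 0.2587 0.049 ]
[302.  294.5] 2 [0.6027 0.2711 0.078 ] [0.606  0.2518 0.049 ]
[274.  296.5] 2 [0.6644 0.2812 0.078 ] [0.6702 0.2623 0.049 ]
[273. 300.] 1 [0.6651 0.2903 0.078 ] [0.6709 0.2718 0.049 ]
[277.8 301.9] 16 [0.6538 0.2942 0.078 ] [0.6592 0.2759 0.049 ]
[272. 303.] 3 [0.666  0.2981 0.078 ] [0.6718 0.2798 0.049 ]
[271. 307.] 3 [0.6665 0.3082 0.078 ] [0.6723 0.2903 0.049 ]
[279.2 306.8] 4 [0.6486 0.3061 0.078 ] [0.6537 0.2882 0.049 ]
[270.  310.5] 2 [0.6671 0.3169 0.078 ] [0.673  0.2994 0.049 ]
[281.5 311. ] 2 [0.6421 0.3162 0.078 ] [0.6469 0.2986 0.049 ]
```

View pics/a13.png

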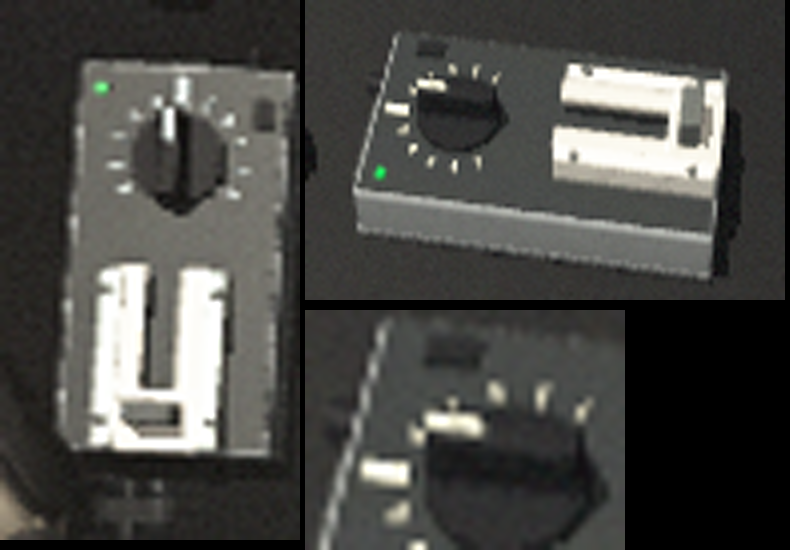

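Run:
```python
from h import *
f=lambda x,y:(195+x/6-.5,155+y/6-.5)
a=cast("top",f(168,122),.078);b=cast("top",f(182,88),.049);print(a,b)
ax=np.array([.6203,.2745]);print(np.arctan2(a[1]-ax[1],a[0]-ax[0]),np.arctan2(b[1]-ax[1],b[0]-ax[0]),cast("top",f(178,158),.056))
print("rails",[cast("top",f(x,y),.069) for x,y in((150,265),(228,270),(214,450),(90,447),(100,268))])
print("tab",cast("top",f(150,418),.09))
```

```text
[0.6369 0.2784 0.078 ] [0.6591 0.2773 0.049 ]
0.23075487137238362 0.072040065386827 [0.6217 0.2779 0.056 ]
rails [array([0.5656, 0.2894, 0.069 ]), array([0.5623, 0.25  , 0.069 ]), array([0.4718, 0.2572, 0.069 ]), array([0.4745, 0.3194, 0.069 ]), array([0.5646, 0.3146, 0.069 ])]
tab [0.4874 0.2847 0.09  ]
```

Emit:
arm_command --steps '[0,0,0.04,0,0,0,0,0,0,0.04,0,0,0,0,0,0,0.04,0,0,0,0,0,0,0.022,0,0,0,0,0,0,0.01,0,0,0,0]'

```text
clock: 41.85
position: [0.441, 0.2862, 0.2449]
tool_rot: [0.001, 0.999, -0.032, -0.002]
contact_force: [-0.6, 0.5, -0.0]
opening: 0.001
gripper_force: 0.0
```

Emit:
arm_command --steps '[0.02,0,0,0,0,0,0,0.015,0,0,0,0,0,0,0.015,0,0,0,0,0,0,0.015,0,0,0,0,0,0,0.01,0,0,0,0,0,0]'

```text
clock: 42.35
position: [0.5169, 0.2818, 0.2479]
tool_rot: [-0.0, 0.999, -0.032, 0.0]
contact_force: [-1.8, 1.5, 0.6]
opening: -0.001
gripper_force: 0.9
```

Emit:
arm_command --steps '[0.01,0,0,0,0,0,0,0.006,0,0,0,0,0,0,0.004,0,0,0,0,0,0,0,0,0,0,0,0,0,0,0,0,0,0,0,0]'

```text
clock: 42.85
position: [0.5357, 0.2806, 0.2477]
tool_rot: [-0.0, 0.999, -0.032, 0.0]
contact_force: [0.1, 1.0, 0.2]
opening: -0.003
gripper_force: 0.0
```

```bash
python3 pr.py
```

```text
42.85 [0.53568167 0.28055371 0.24771252] [ 0.356  0.641  1.489 -0.     1.011  1.991] -0.002824715711060124 [0.14134545 0.98196643 0.15938596]
G [0.5357643  0.28056188 0.09771254] [ 5.50833530e-04  5.44710195e-05 -9.99999847e-01]
[]
[]
```

Continue in small steps until the stop is felt.

Emit:
arm_command --steps '[0.003,0,0,0,0,0,0,0.003,0,0,0,0,0,0,0.002,0,0,0,0,0,0,0.002,0,0,0,0,0,0,0,0,0,0,0,0,0]'

```text
clock: 43.45
position: [0.546, 0.2799, 0.2476]
tool_rot: [-0.0, 0.999, -0.032, 0.0]
contact_force: [0.7, -0.0, -1.0]
opening: 0.002
gripper_force: 0.0
```

Emit:
arm_command --steps '[0.002,0,0,0,0,0,0,0.002,0,0,0,0,0,0,0.002,0,0,0,0,0,0,0,0,0,0,0,0,0,0,0,0,0,0,0,0]'

```text
clock: 43.95
position: [0.5487, 0.28, 0.2476]
tool_rot: [0.001, 0.999, -0.032, -0.005]
contact_force: [-17.2, 1.5, 11.6]
opening: 0.0
gripper_force: 8.8
```

Emit:
arm_command --steps '[-0.01,0,0,0,0,0,0,-0.02,0,0,0,0,0,0,-0.02,0,-0.03,0,0,0,0,-0.02,0,-0.04,0,0,0,0,-0.02,0,-0.04,0,0,0,0]'

```text
clock: 44.45
position: [0.4611, 0.2852, 0.3584]
tool_rot: [0.0, 0.999, -0.032, -0.0]
contact_force: [0.7, -0.0, 0.3]
opening: -0.001
gripper_force: 0.0
```

Emit:
arm_command --steps '[-0.02,0,-0.04,0,0,0,0,-0.02,0,-0.02,0,0,0,0,0,0,0,0,0,0,0,0,0,0,0,0,0,0,0,0,0,0,0,0,0]'

```text
clock: 44.95
position: [0.4224, 0.2877, 0.4162]
tool_rot: [0.0, 0.999, -0.032, -0.001]
contact_force: [-0.3, 0.7, -0.1]
opening: 0.0
gripper_force: 0.0
```

```bash
python3 pr.py
python3 - <<'E'
from h import *
T=snapshot("top");S=snapshot("side")
u=np.array([np.cos(.062),-np.sin(.062)]);v=np.array([-u[1],u[0]]);D=np.array([.6203,.277])
for n,im in(("top",T),("side",S)):
    g=cv2.cvtColor(im,7)
    for w in(.0165,-.0165,0):
        row=[]
        for s in np.arange(-.06,.036,.006):
            P=D+s*u+w*v;p=proj(n,(*P,.066));row.append(int(cv2.getRectSubPix(g,(1,1),p)[0,0]))
        print(n,w,row)
    m=cv2.cvtColor(im,7)
a=cv2.cvtColor(S,7);x0,y0=268,282
k,_,st,c=cv2.connectedComponentsWithStats((a[282:312,268:308]>140).astype(np.uint8))
for j in range(1,k):
    if st[j][4]>5:print(np.round(c[j]+[268,282],1),st[j])
# bystanders and cup unchanged?
T0=cv2.imread("pics/top0.png")[:,:,::-1];d=np.abs(T.astype(int)-T0).max(2)
for nm,(x,y,r) in dict(tape=(382,261,12),spool=(254,259,14),meter=(472,189,22),driver=(165,194,25)).items():print(nm,np.percentile(d[y-r:y+r,x-r:x+r],[50,95]))
t=cv2.cvtColor(T,7);q=t[183:212,400:430];k,_,st,c=cv2.connectedComponentsWithStats((q<90).astype(np.uint8));print([(c[j]+[400,183],st[j][4]) for j in range(1,k)])
E
```

```text
44.95 [0.42242221 0.28766108 0.41622072] [ 0.448  0.308  1.541 -0.     1.294  2.083] 0.00024268553589346903 [-0.25477956  0.66993907 -0.10671573]
G [0.42220269 0.28751954 0.26622095] [-1.46342001e-03 -9.43613929e-04 -9.99998484e-01]
[(array([327. , 171.5]), np.int32(100)), (array([349. , 169.1]), np.int32(25))]
[]
top 0.0165 [130, 123, 218, 255, 255, 255, 255, 255, 254, 254, 254, 255, 255, 185, 108, 108]
top -0.0165 [255, 251, 255, 255, 255, 255, 255, 255, 255, 253, 255, 255, 255, 117, 122, 147]
top 0 [96, 129, 223, 106, 110, 100, 22, 29, 46, 47, 53, 58, 51, 43, 68, 215]
side 0.0165 [246, 243, 247, 249, 249, 250, 249, 249, 249, 248, 247, 247, 247, 224, 72, 90]
side -0.0165 [155, 124, 143, 249, 250, 247, 248, 249, 247, 248, 248, 246, 248, 225, 76, 75]
side 0 [87, 92, 105, 130, 44, 63, 45, 18, 41, 41, 37, 40, 39, 41, 36, 141]
[295.9 294.2] [ 13   9  27   8 115]
[277.8 301.9] [ 7 19  6  3 16]
[295.9 306.3] [ 16  21  24   8 137]
tape [3. 8.]
spool [ 2. 10.]
meter [4. 8.]
driver [ 4. 11.]
[(array([413.06349206, 195.23809524]), np.int32(63))]
```

```bash
python3 -c "
from station import *
print(finish_job())"
```

```text
the job is handed in; nothing more can be done
None
```

The job is handed in. By camera and arm readings, all six relays are in the bowl, the cover is seated, the cup stands empty on the mat, the dial is on the mark within about 0.05 rad, the lock is home, and the tape, spool, multimeter and screwdriver are unmoved; `finish_job()` returned no verdict.

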